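# Turn the upside-down lens carrier in the turnover sleeve

## Robot

A 7-joint arm with a two-finger parallel gripper is mounted at the origin on the work surface; the furniture and walls round the work are solid. World frame = base frame: x ahead of the robot, y to its left, z up, the work surface at z = 0. Lengths are in m, angles in rad, forces in N, time in s.
With the tool pointing down it reaches from about 0.4 to 0.85 m from the base axis. Payload 10.4 kg.
Tool frame: the origin (TCP) lies at the very end of the fingers, on their centre line; the grasp point (between the pads) lies 19 mm behind it; y points along the fingers, x is the direction in which the jaws open and shut, and the axes are right-handed (so a half turn about y gives the same grasp; the last joint's range is limited). The gripper opens to 87 mm and grips with 3 to 60 N. Pads are 19 mm wide; open, the fingers measure 117 mm over their backs; the gripper's body (75 mm by 190 mm) begins 51 mm behind the grasp point.
Start: joints at [1.102, 0.332, -0.065, 1.46, 0.022, 1.35, -0.088], TCP at [0.27, -0.564, 0.192] pointing down, gripper open.
Joint ranges: [-2.6, 2.6], [-0.5, 2.12], [-1.47, 1.34], [0.16, 2.42], [-1.27, 4.41], [0.06, 2.06], [-2.6, 2.6]. Speed limits (rad/s): [2.22, 2.22, 2.79, 2.79, 3.14, 3.14, 3.14].

## Interface

Orientations are given as a unit quaternion [x, y, z, w].
In Python, from bench import readout, vision, r gives the robot as it stands.
- The arm moves only by the tool arm_command, never from a script. Its argument "targets" is a list that holds one entry, the list of rows, each a list of 6 numbers: the shift along the tool's x, y, z in m, then the turn, a rotation vector about the tool's x, y, z in degrees. A call has 1 to 12 rows; each row shifts and turns the commanded pose from where the row before left it, along the tool's axes as they then stand; what a row does not reach is not made up. A row lasts 1/12 s, in which the tool goes at most 41.7 mm and 7.16 degrees, less where a joint would pass 70% of its speed; a pose out of reach is approached as far as the arm can. A call is refused whole if a number of a shift passes 0.0417 or a number of a turn 7.16, either way. A call with a gripper value outside its range is refused whole. "hand" is the opening, from 0 (shut) to 1 (fully open), set as the call begins (left out, the last holds). The fingers move at their own pace and stop on an object; "grip_force" is the grip in N (left out, the last holds). Time passes only in rows, so rows that do not move let the fingers close. It gives the time, the measured TCP pose, the force and the opening at its end, in the units of the state.
- readout.read_state(): the state, without advancing time (a new reading comes with each control period).
- vision.camera(name): name is "scene" or "top" or "wrist"; returns a dict with "pixels" (420x560x3 uint8, blue, green, red), "fovy" (degrees; the focal length in pixels is half the picture's height over the tangent of half this angle, whatever the lens; pixels are square), "cx", "cy" (the principal point, pixels), "D" ([k1, k2, p1, p2, k3] as OpenCV has them; the pictures are not rectified), "R" (3x3) and "t" (3): a world point X has camera coordinates R X + t; the wrist camera has in their place "mount" (4x4, takes a point from camera to tool coordinates, whose origin is the TCP and whose axes are the tool frame's). Camera axes: x right, y down, z forward; pixel columns grow to the right and rows downward; lengths in m; the calibration is good to about 2 mm. A picture is of the moment at which its call begins: read the wrist's pose just before it. There is no depth.
- r.close_job(): hands the job in, once; it reports no verdict.
The state is a dict: "time": time; "joint_positions": joint angles; "joint_vel": joint speeds; "joint_torque": joint torques, N m; "ee_pos": TCP position; "eef_rot": TCP orientation; "ft_force": force on the tool from outside, world axes, zero at the start; "torque": the same for the moment, N m; "width": finger opening in m.
Only numpy, scipy, OpenCV 4.12 (cv2) and the standard library are available. Lean on these libraries where they do the work, as an engineer would, in place of code of your own. Each camera call takes 0.05 s, during which the arm holds its last target.

## Task

One of the two lens carriers on the bench lies upside down, its lens hidden underneath. Lay the turnover sleeve down flat to the right, set that carrier on the loading shelf still upside down and push it fully into the sleeve, swing the sleeve all the way over to the left so that the carrier turns lens side up, then push it out onto the rear shelf until it is against the stop and let go. Leave the other carrier and the loupe where they lie.

Things in the scene. Friction and masses are not known exactly. Their poses are not given: they have to be found in the camera images.
- carrier_down: the lens carrier lying upside down: grey block 60 x 50 x 20 mm (its x, y, z), about 0.12 kg, origin at its centre. Its z points out of the lens side, so down at the start. Lens side: round well 36 mm wide, 10 mm deep, with a glass lens, and 4 tiny screws; the other side is plain. Loose on the bench, right of the fixture; the two carriers may have swapped places.
- carrier_up: the other lens carrier, the same block but lying lens side up (z up). Leave it. Origin at its centre.
- fixture: fixed turnover fixture, aluminium base 262 x 150 x 8 mm. Origin on the bench under the middle of the sleeve's hinge line, x along that line away from the robot, y left, z up. Hinge line 36 mm above the bench; bearing posts on it at x 30 to 38 mm at either end, 46 mm high. Loading shelf: right half, before the sleeve. Rear shelf: left half, behind it. Left half before the sleeve: bare base.
- sleeve (a joint): angle of the aluminium turnover sleeve about the hinge line: 0 flat to the right (-y), in line with the loading shelf; pi/2 upright; pi flat to the left, in line with the rear shelf (0 and pi are its stops). It begins partly raised on the right and stays where it is left (friction; about 2 to 4 N at the bar moves it).
- sleeve_mid (a point): middle of the sleeve's tunnel, 37 mm from the hinge line; axes as the fixture's at angle 0. Tunnel 54 long (along the hinge line, open both ends) x 54 wide x 23 mm high, walls 4 mm; lying either side its floor is 24.5 mm above the bench. The carrier goes in lengthwise, ends 3 mm out each way. Face on top when flat right: closed; on top when flat left: 36 mm slot, end to end, to push through.
- sleeve_bar (a point): middle of the sleeve's handle bar: round, 10 mm thick, parallel to the hinge line and 116 mm from it, between two arms 44 mm apart, 43 mm clear of the sleeve. It can be gripped from above at every angle and turns in the grip.
- load_spot (a point): carrier's centre when set down on the white loading shelf, length along fixture x, 10 mm above the shelf's top (z 26 mm). Fixture's axes. The shelf runs from fixture x -155 to -29 mm (sleeve's mouth at -27), centre line y -37; two ribs 5 mm high narrow like a funnel from 66 mm apart in front to 53 mm at the sleeve.
- shelf_seat (a point): carrier's centre when it lies on the white rear shelf against the stop, 10 mm above the shelf's top (z 23 mm). Fixture's axes. The shelf runs from fixture x 29 to 95 mm, centre line y +37, between ribs 59 mm apart and 5 mm high; the upright stop has its face at x 95 and its top at z 32 mm.
- loupe: small black folded loupe 34 x 45 x 12 mm on the bench at the left front, origin under its centre. Leave it.

How it is judged:
By the outcome, as a careful person would: the job done as asked, in the order asked, and still so for the second after the job is handed in, with the robot touching nothing.
It also fails if it takes over 72 s, if anything falls off the work surface, if the arm or the gripper's body presses on something with over 40 N, if the wrist force passes 120 N, or if a joint passes its speed limit or range.

## Working session

There is one attempt and no reset: what is moved stays moved. The work goes in short steps, Python scripts to look and compute and a tool call to move; the robot and the scene stay as the last step left them, time stands still between calls to the robot, and variables do not carry over. Pictures are saved under pics/ and viewed, and the job is handed in when it is done.

Besides the shell and the picture viewer there is one more tool, called after "Emit:" in YAML: its name, and indented under it one key for each argument. arm_command: Moves the arm, as the interface text tells. Its arguments: {"type":"object","properties":{"targets":{"type":"array","items":{"type":"array","items":{"type":"array","items":{"type":"number"}}}},"hand":{"type":"number"},"grip_force":{"type":"number"}},"required":["targets"]}

```bash
ls; mkdir -p pics; python3 - <<'E'
from bench import readout, vision, r
import cv2,numpy as np
s=readout.read_state()
print({k:np.round(v,4).tolist() for k,v in s.items()})
for n in ["scene","top","wrist"]:
    c=vision.camera(n); cv2.imwrite(f"pics/{n}0.png",c["pixels"])
    print(n,{k:np.round(v,4).tolist() for k,v in c.items() if k!="pixels"})
E
```

```text
pics
{'time': 0.0, 'joint_positions': [1.1024, 0.3329, -0.0647, 1.4609, 0.0216, 1.3499, -0.0885], 'joint_vel': [-0.0007, -0.001, 0.0001, 0.0003, 0.0009, -0.0013, -0.0], 'joint_torque': [0.0004, -62.3259, 0.0247, -38.99, -0.0614, 0.0397, 0.0001], 'ee_pos': [0.2693, -0.5635, 0.1908], 'eef_rot': [-0.5979, 0.3775, -0.3767, 0.5984], 'ft_force': [-0.3495, -0.0666, 0.3992], 'torque': [-0.036, -0.0129, -0.028], 'width': 0.087}
scene {'fovy': 55.561, 'cx': 277.79, 'cy': 210.6949, 'D': [-0.0347, 0.0, 0.0, 0.0, 0.0], 'R': [[0.9247, 0.3807, 0.009], [0.1577, -0.3613, -0.919], [-0.3466, 0.8512, -0.3941]], 't': [-0.4786, 0.0367, 1.0081]}
top {'fovy': 57.6369, 'cx': 290.9024, 'cy': 204.1264, 'D': [-0.0065, 0.0, 0.0, 0.0, 0.0], 'R': [[-0.0085, -0.9999, 0.0097], [-0.9825, 0.0065, -0.1862], [0.1861, -0.0111, -0.9825]], 't': [0.1042, 0.4813, 0.8421]}
wrist {'fovy': 61.5251, 'cx': 281.0171, 'cy': 202.003, 'D': [-0.0314, 0.0, 0.0, 0.0, 0.0], 'mount': [[1.0, 0.0001, 0.0007, 0.0001], [-0.0006, -0.265, 0.9642, -0.1932], [0.0003, -0.9642, -0.265, 0.0717], [0.0, 0.0, 0.0, 1.0]]}
```

View pics/scene0.png

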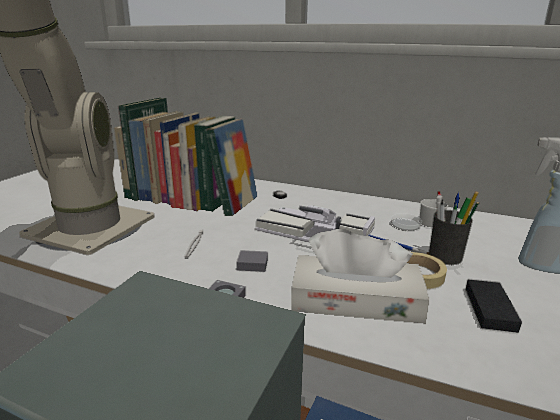

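View pics/top0.png

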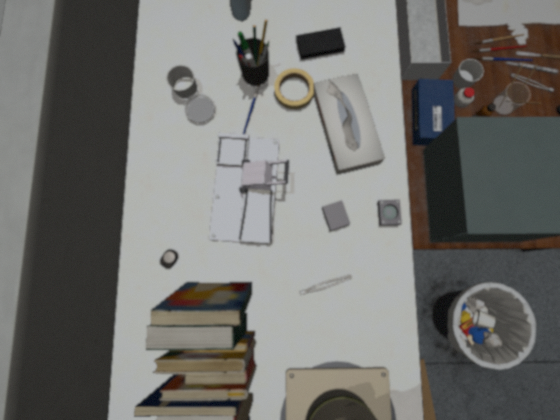

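View pics/wrist0.png

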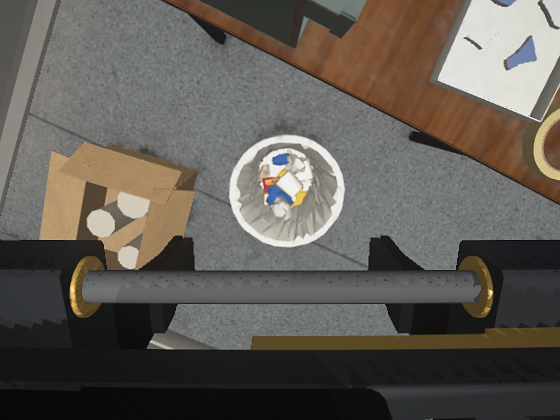

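The plain carrier_down is at about (335,216) in the top picture. The lens-up one is at (389,212), the fixture at about (245,190), and the loupe at (169,258). I'll zoom in next.

```bash
cat > h.py <<'E'
import cv2,numpy as np
from scipy.spatial.transform import Rotation as Ro
def K(c):
    f=c["pixels"].shape[0]/2/np.tan(np.radians(c["fovy"])/2)
    return np.array([[f,0,c["cx"]],[0,f,c["cy"]],[0,0,1.]])
def ext(c,s=None):
    if "R" in c: return np.array(c["R"]),np.array(c["t"])
    M=np.array(c["mount"]);T=np.eye(4);T[:3,:3]=Ro.from_quat(s["eef_rot"]).as_matrix();T[:3,3]=s["ee_pos"]
    W=np.linalg.inv(T@M); return W[:3,:3],W[:3,3]
def proj(c,X,s=None):
    R,t=ext(c,s); return cv2.projectPoints(np.array(X,float).reshape(-1,3),cv2.Rodrigues(R)[0],t,K(c),np.array(c["D"],float))[0][:,0]
def unproj(c,px,z,s=None):
    R,t=ext(c,s); p=cv2.undistortPoints(np.array(px,float).reshape(-1,1,2),K(c),np.array(c["D"],float))[:,0]
    d=np.c_[p,np.ones(len(p))]@R; o=-R.T@t
    return o+d*((z-o[2])/d[:,2])[:,None]
def crop(c,x0,y0,x1,y1,k,fn):
    im=cv2.resize(c["pixels"][y0:y1,x0:x1],None,fx=k,fy=k,interpolation=cv2.INTER_CUBIC); cv2.imwrite(fn,im)
E
python3 - <<'E'
from bench import vision,readout
from h import *
c=vision.camera("top"); crop(c,195,120,355,250,5,"pics/top1.png")
c=vision.camera("scene"); crop(c,220,190,400,300,4,"pics/sc1.png")
E
```

```text
(no output)
```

View pics/top1.png

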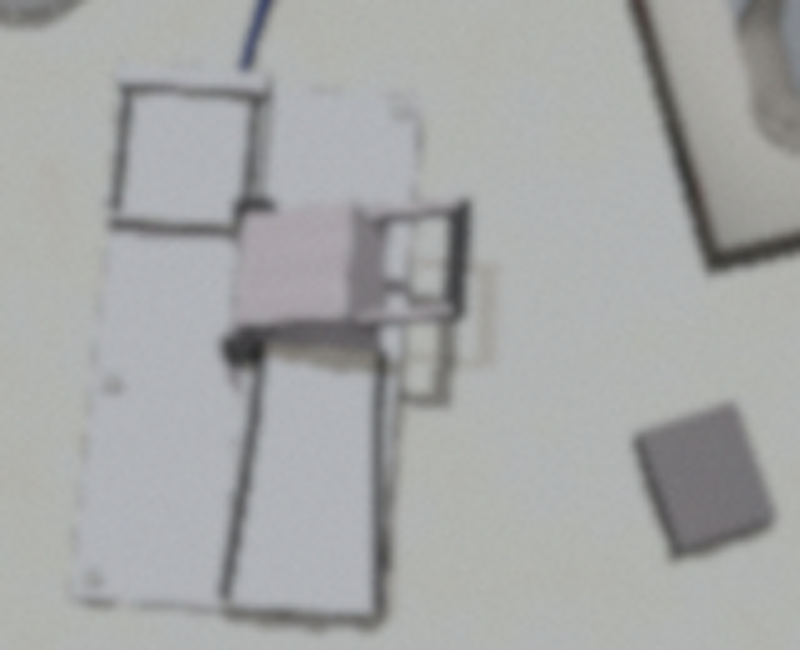

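View pics/sc1.png

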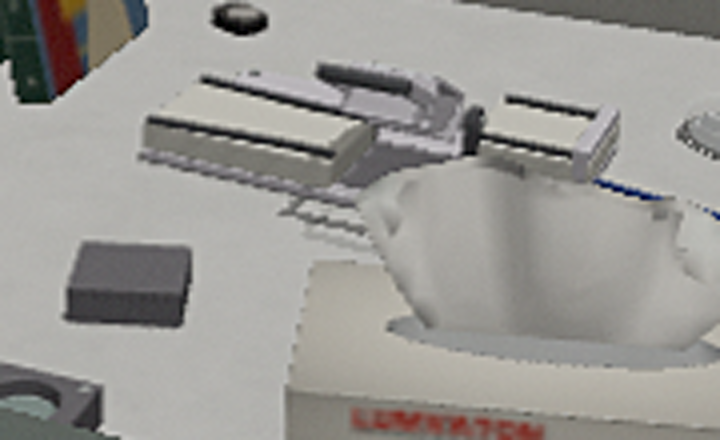

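```bash
python3 - <<'E'
from bench import vision,readout
from h import *
from scipy.optimize import least_squares
c=vision.camera("top")
P=np.array([[-155,-4,18],[-155,-70,18],[29,66.5,13],[29,7.5,13],[95,66.5,16],[95,7.5,16],[-158,75,8],[104,-75,8]])/1000
q=np.array([[228,600],[378,610],[113,225],[238,232],[128,88],[255,92],[72,600],[418,95]])/5+[195,120]
def W(p):
    R=Ro.from_euler('z',p[2]).as_matrix(); return P@R.T+[p[0],p[1],0]
f=lambda p:(proj(c,W(p))-q).ravel()
s=least_squares(f,[.55,.1,0],loss='soft_l1')
print(s.x,np.degrees(s.x[2]),np.round(f(s.x).reshape(-1,2),1).tolist())
# carrier top corners
k=np.array([[636,437],[735,402],[775,518],[678,557]])/5+[195,120]
X=unproj(c,k,.02);print(np.round(X,4),X.mean(0)); 
for i in range(4): 
    d=X[(i+1)%4]-X[i];print(np.linalg.norm(d),np.degrees(np.arctan2(d[1],d[0])))
# sleeve bar far end
print(unproj(c,np.array([[462,205],[455,315]])/5+[195,120],.09))
E
```

```text
[ 0.55619432  0.21135289 -0.05984232] -3.4287125839146646 [[1.1, 0.4], [-0.9, -0.2], [1.3, -0.9], [0.3, -1.0], [0.4, 0.5], [-1.2, 1.0], [-0.5, 0.3], [-0.3, -0.2]]
[[ 0.4783  0.0256  0.02  ]
 [ 0.495  -0.0223  0.02  ]
 [ 0.4388 -0.0394  0.02  ]
 [ 0.4206  0.0072  0.02  ]] [ 0.45816258 -0.00720596  0.02      ]
0.050746225245248036 -70.7550359557198
0.05873353511622342 -163.05502479621958
0.04999144325919333 111.37231761211056
0.060562239028396074 17.761526524504898
[[0.57229213 0.10813349 0.09      ]
 [0.52138172 0.11159439 0.09      ]]
```

```bash
python3 - <<'E'
from bench import vision,readout
from h import *
from scipy.optimize import brentq
c=vision.camera("top");w=vision.camera("scene")
R=Ro.from_euler('z',-3.43,degrees=True).as_matrix();o=np.array([.5562,.2114,0])
px=np.array([[459,262]])/5+[195,120]
def g(z):
    X=(unproj(c,px,z)[0]-o)@R; return np.hypot(X[1],X[2]-.036)-.116
for z in np.linspace(.04,.16,13): print(round(z,3),round(g(z),4),(unproj(c,px,z)[0]-o)@R)
# tissue box corners, carrier_up
k=np.array([[710,270],[630,0]])/5+[195,120]; print(unproj(c,k,.05),unproj(c,[[389,212]],.02))
s=readout.read_state(); print(Ro.from_quat(s["eef_rot"]).as_matrix().round(3))
print('scene bar?',[ (a,proj(w,(R@np.array([0,-.116*np.cos(a),.036+.116*np.sin(a)])+o)).round().tolist()) for a in (.3,.5,.7,.9)])
print('top',[ (a,((proj(c,(R@np.array([0,-.116*np.cos(a),.036+.116*np.sin(a)])+o))-[195,120])*5).round().tolist()) for a in (.3,.5,.7,.9)])
E
```

```text
0.04 -0.0145 [ 0.00949844 -0.10140604  0.04      ]
0.05 -0.0135 [ 0.00673333 -0.10156206  0.05      ]
0.06 -0.0115 [ 0.00396822 -0.10171808  0.06      ]
0.07 -0.0086 [ 0.00120312 -0.1018741   0.07      ]
0.08 -0.0049 [-0.00156199 -0.10203012  0.08      ]
0.09 -0.0004 [-0.0043271  -0.10218613  0.09      ]
0.1 0.0047 [-0.00709221 -0.10234215  0.1       ]
0.11 0.0104 [-0.00985731 -0.10249817  0.11      ]
0.12 0.0166 [-0.01262242 -0.10265419  0.12      ]
0.13 0.0233 [-0.01538753 -0.1028102   0.13      ]
0.14 0.0303 [-0.01815264 -0.10296622  0.14      ]
0.15 0.0377 [-0.02091774 -0.10312224  0.15      ]
0.16 0.0454 [-0.02368285 -0.10327826  0.16      ]
[[ 0.55228429 -0.00818267  0.05      ]
 [ 0.68711386  0.02626689  0.05      ]] [[ 0.46602995 -0.13369066  0.02      ]]
[[ 0.431 -0.     0.902]
 [-0.902  0.     0.431]
 [-0.    -1.     0.   ]]
scene bar? [(0.3, [[309.0, 221.0]]), (0.5, [[311.0, 210.0]]), (0.7, [[313.0, 200.0]]), (0.9, [[316.0, 191.0]])]
top [(0.3, [[478.0, 265.0]]), (0.5, [[459.0, 252.0]]), (0.7, [[429.0, 238.0]]), (0.9, [[389.0, 226.0]])]
```

Emit:
arm_command:
  targets:
    - [[0,-0.015,0,0,7,0],[0,-0.015,0,0,7,0],[0,-0.015,0,0,7,0],[0,-0.015,0,0,7.16,0],[0,0,0,0,0.7,0]]

```text
time: 0.82
ee_pos: [0.2701, -0.565, 0.2549]
eef_rot: [0.484, -0.514, 0.518, -0.483]
ft_force: [0.2, 0.7, 0.2]
width: 0.0869
```

```bash
cat > go.py <<'E'
from bench import readout
from h import *
import sys
O=np.array([.5562,.2114,0]);YAW=-3.43
def delta(tgt_w,yaw=None,n=None):
    """tool-frame shift to reach world tgt; yaw = world yaw (deg) of tool x wanted"""
    s=readout.read_state();M=Ro.from_quat(s["eef_rot"]).as_matrix()
    d=M.T@(np.array(tgt_w)-s["ee_pos"]); y=np.degrees(np.arctan2(M[1,0],M[0,0]))
    print("t",round(s["time"],2),"pos",np.round(s["ee_pos"],4),"toolx yaw",round(y,2),"tilt",np.round(M[2],3),"w",round(float(s["width"]),4),"F",np.round(s["ft_force"],1),"J",np.round(s["joint_positions"],2))
    print("shift",np.round(d,4),"norm",round(np.linalg.norm(d),3),"rows@30mm",np.linalg.norm(d)/.03, "turn_y",None if yaw is None else round(y-yaw,2))
def fx(p): return Ro.from_euler('z',YAW,degrees=True).apply(p)+O
E
python3 -c "
from go import *
delta([.55,.11,.25],YAW-90)"
```

```text
t 0.82 pos [ 0.2701 -0.565   0.2549] toolx yaw -93.7 tilt [ 0.004 -1.     0.003] w 0.0869 F [0.2 0.7 0.2] J [ 1.05  0.31  0.01  1.36 -0.    1.47 -0.58]
shift [-0.6917  0.0028  0.2357] norm 0.731 rows@30mm 24.3575199289638 turn_y -0.27
```

Emit:
arm_command:
  targets:
    - [[-0.0288,0,0.0098,0,0,0],[-0.0288,0,0.0098,0,0,0],[-0.0288,0,0.0098,0,0,0],[-0.0288,0,0.0098,0,0,0],[-0.0288,0,0.0098,0,0,0],[-0.0288,0,0.0098,0,0,0],[-0.0288,0,0.0098,0,0,0],[-0.0288,0,0.0098,0,0,0],[-0.0288,0,0.0098,0,0,0],[-0.0288,0,0.0098,0,0,0],[-0.0288,0,0.0098,0,0,0],[-0.0288,0,0.0098,0,0,0]]
  hand: 0.46

```text
time: 1.82
ee_pos: [0.407, -0.2242, 0.251]
eef_rot: [-0.486, 0.514, -0.514, 0.486]
ft_force: [-0.3, 0.6, 0.6]
width: 0.0402
```

Emit:
arm_command:
  targets:
    - [[-0.0288,0,0.0098,0,0,0],[-0.0288,0,0.0098,0,0,0],[-0.0288,0,0.0098,0,0,0],[-0.0288,0,0.0098,0,0,0],[-0.0288,0,0.0098,0,0,0],[-0.0288,0,0.0098,0,0,0],[-0.0288,0,0.0098,0,0,0],[-0.0288,0,0.0098,0,0,0],[-0.0288,0,0.0098,0,0,0],[-0.0288,0,0.0098,0,0,0],[-0.0288,0,0.0098,0,0,0],[-0.0288,0,0.0098,0,0,0],[0,0,0,0,0,0]]

```text
invalid input at $.targets[0]: expected 1 to 12 rows
```

Emit:
arm_command:
  targets:
    - [[-0.0288,0,0.0098,0,0,0],[-0.0288,0,0.0098,0,0,0],[-0.0288,0,0.0098,0,0,0],[-0.0288,0,0.0098,0,0,0],[-0.0288,0,0.0098,0,0,0],[-0.0288,0,0.0098,0,0,0],[-0.0288,0,0.0098,0,0,0],[-0.0288,0,0.0098,0,0,0],[-0.0288,0,0.0098,0,0,0],[-0.0288,0,0.0098,0,0,0],[-0.0288,0,0.0098,0,0,0],[0,0,0,0,0,0]]

```text
time: 2.82
ee_pos: [0.533, 0.0908, 0.2507]
eef_rot: [-0.487, 0.513, -0.511, 0.488]
ft_force: [-0.5, -0.1, -0.1]
width: 0.0402
```

```bash
python3 - <<'E'
from go import *
from bench import vision
delta([.55,.11,.25],YAW-90)
s=readout.read_state(); c=vision.camera("wrist"); cv2.imwrite("pics/w1.png",cv2.resize(c["pixels"],(800,600),interpolation=cv2.INTER_CUBIC))
import pickle; pickle.dump((s,c),open("w1.pkl","wb"))
E
```

```text
t 2.82 pos [0.533  0.0908 0.2507] toolx yaw -92.74 tilt [-0.003 -1.    -0.001] w 0.0402 F [-0.5 -0.1 -0.1] J [ 0.31  0.17 -0.64  1.56  0.1   1.44 -1.95]
shift [-0.02    0.0008  0.016 ] norm 0.026 rows@30mm 0.8552697204919334 turn_y 0.69
```

View pics/w1.png

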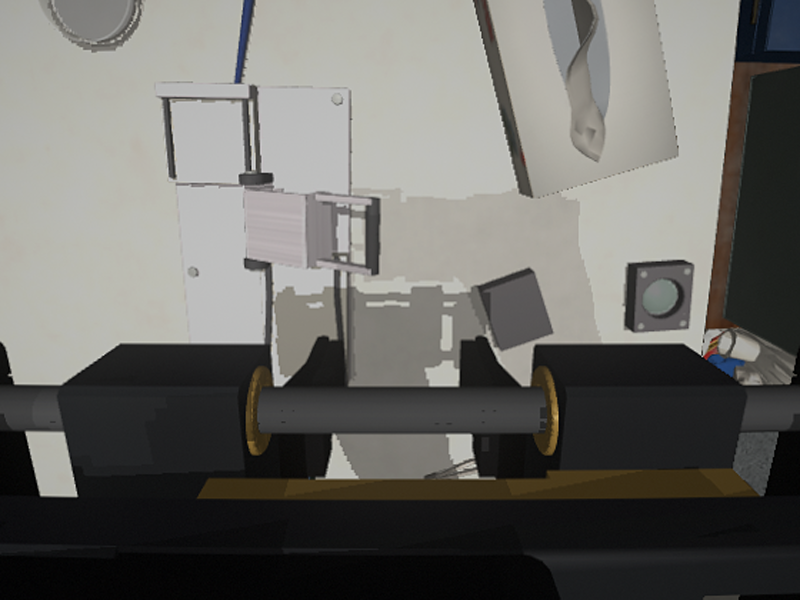

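The wrist view shows the fixture clearly: bar at about (372,235), rear post (256,180), front post (257,265), base corner (351,87). carrier_down is at (515,308), and carrier_up, with its lens, is at (659,296). I'll zoom in to refine.

```bash
python3 - <<'E'
from h import *
import pickle
s,c=pickle.load(open("w1.pkl","rb"))
crop(c,105,50,275,200,4.7,"pics/w1a.png")
E
```

```text
(no output)
```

View pics/w1a.png

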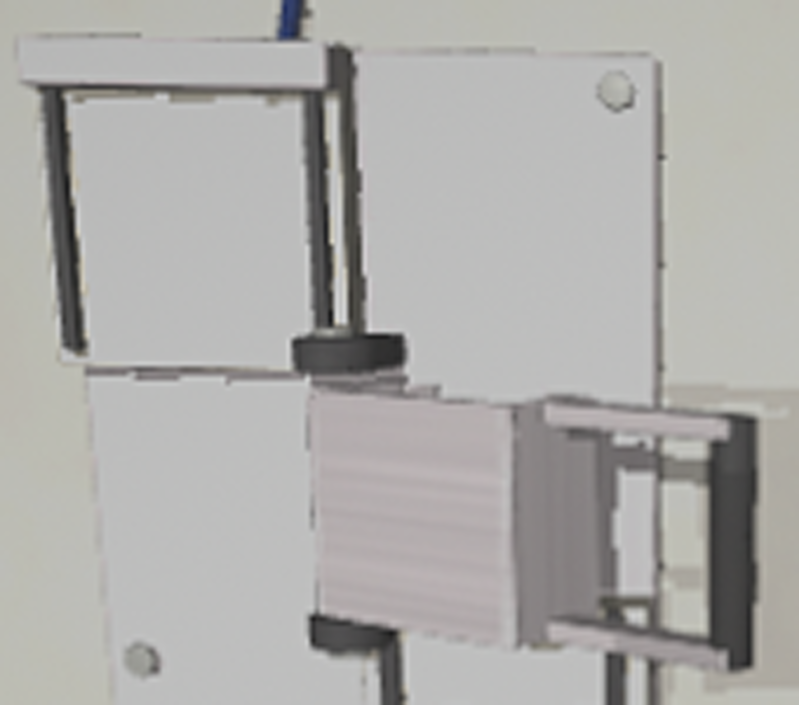

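```bash
python3 - <<'E'
from h import *
import pickle
from scipy.optimize import least_squares
s,c=pickle.load(open("w1.pkl","rb"))
P=np.array([[34,0,46],[-38,0,46],[95,37,32],[29,37,13],[104,-75,8],[29,-75,8]])/1000
q=np.array([[348,353],[353,650],[176,86],[190,369],[657,55],[657,380]])/4.7+[105,50]
Wt=np.array([[1,1],[1,1],[1,1],[1,1],[1,.1],[1,0]])
def f(p):
    R=Ro.from_euler('z',p[2]).as_matrix(); return ((proj(c,P@R.T+[p[0],p[1],0],s)-q)*Wt).ravel()
S=least_squares(f,[.556,.211,-.06]);p=S.x
print(p,np.degrees(p[2]),f(p).reshape(-1,2).round(1).tolist())
R=Ro.from_euler('z',p[2]).as_matrix();o=np.array([p[0],p[1],0])
for px in ([[733,543]],):
  px=np.array(px)/4.7+[105,50]
  for z in (.07,.08,.09,.1,.11):
    X=(unproj(c,px,z,s)[0]-o)@R; print(X,np.hypot(X[1],z-.036),(unproj(c,px,z,s)[0]))
k=np.array([[477,288],[533,269],[553,333],[502,349]])/1.42857
X=unproj(c,k,.02,s);print(X.round(4),X.mean(0))
for i in range(4):
    d=X[(i+1)%4]-X[i];print(np.linalg.norm(d[:2]).round(4),np.degrees(np.arctan2(d[1],d[0])).round(1))
print(unproj(c,np.array([[624,265],[690,262],[690,330],[626,332]])/1.42857,.02,s).round(3))
E
```

```text
[ 0.55521359  0.20816772 -0.05801061] -3.3237630081618486 [[-4.5, 0.2], [-1.4, 0.3], [-0.9, 0.1], [6.9, -0.7], [-0.2, 0.1], [0.7, -0.0]]
[-0.00606333 -0.0971284   0.07      ] 0.10290736565897185 [0.54352915 0.11155424 0.07      ]
[-0.00438752 -0.09770529  0.08      ] 0.10715560713623494 [0.54516869 0.11088116 0.08      ]
[-0.00271171 -0.09828219  0.09      ] 0.1121400373914475 [0.54680823 0.11020808 0.09      ]
[-0.0010359  -0.09885908  0.1       ] 0.11776721718343222 [0.54844777 0.10953499 0.1       ]
[ 0.00063991 -0.09943597  0.11      ] 0.12394963699688065 [0.55008732 0.10886191 0.11      ]
[[ 0.4858  0.0269  0.02  ]
 [ 0.5006 -0.0216  0.02  ]
 [ 0.4408 -0.0409  0.02  ]
 [ 0.4276  0.0048  0.02  ]] [ 0.46367511 -0.00770181  0.02      ]
0.0508 -73.1
0.0628 -162.1
0.0475 106.1
0.0623 20.8
[[ 0.5   -0.101  0.02 ]
 [ 0.501 -0.158  0.02 ]
 [ 0.437 -0.165  0.02 ]
 [ 0.438 -0.107  0.02 ]]
```

```bash
python3 - <<'E'
from h import *
import pickle
from scipy.optimize import least_squares
s,c=pickle.load(open("w1.pkl","rb"))
t=pickle.load(open("w1.pkl","rb"))
from bench import vision
ct=vision.camera("top")
P=np.array([[34,0,46],[-38,0,46],[95,37,32],[29,37,23],[104,-75,8],[29,-75,8],[29,66.5,23],[29,7.5,28],[29,75,8],[-29,75,8]])/1000
q=np.array([[348,353],[353,650],[176,86],[190,369],[657,55],[657,380],[85,355],[318,340],[88,375],[103,600]])/4.7+[105,50]
Wt=np.array([[.3,1],[.3,1],[1,1],[0,1],[1,.1],[1,0],[1,0],[1,0],[1,0],[1,0]])
Pt=np.array([[-155,-4,28],[-155,-70,28],[29,66.5,23],[29,7.5,23],[95,66.5,26],[95,7.5,26],[-158,75,8],[104,-75,8]])/1000
qt=np.array([[228,600],[378,610],[113,225],[238,232],[128,88],[255,92],[72,600],[418,95]])/5+[195,120]
def fw(p):
    R=Ro.from_euler('z',p[2]).as_matrix(); return ((proj(c,P@R.T+[p[0],p[1],0],s)-q)*Wt).ravel()
def ft(p):
    R=Ro.from_euler('z',p[2]).as_matrix(); return (proj(ct,Pt@R.T+[p[0],p[1],0])-qt).ravel()
for f in (fw,ft):
  S=least_squares(f,[.556,.211,-.06],loss='soft_l1');p=S.x
  print(p.round(4),np.degrees(p[2]),f(p).reshape(-1,2).round(1).tolist())
E
```

```text
[ 0.5552  0.2086 -0.0665] -3.8110316313595547 [[-1.4, 0.3], [-0.6, 0.3], [-0.6, -0.2], [0.0, -0.4], [0.2, 0.2], [0.6, -0.0], [1.2, 0.0], [0.1, 0.0], [-1.0, -0.0], [0.2, -0.0]]
[ 0.5546  0.2105 -0.0593] -3.397504954034521 [[1.0, 0.6], [-0.7, 0.1], [0.9, -1.4], [0.2, -1.6], [-0.0, -0.3], [-1.4, 0.2], [-0.2, 1.0], [0.0, 0.4]]
```

```bash
sed -i 's/^O=.*/O=np.array([.555,.209,0]);YAW=-3.6/' go.py; python3 -c "
from go import *
delta([.5478,.1098,.077],YAW-90); print(fx([0,-.0985,0]))"
```

```text
t 2.92 pos [0.5326 0.0855 0.2507] toolx yaw -93.03 tilt [-0.    -1.    -0.001] w 0.04 F [ 0.7 -1.3 -0.7] J [ 0.32  0.17 -0.63  1.57  0.1   1.44 -1.94]
shift [-0.025   0.1737  0.0141] norm 0.176 rows@30mm 5.867161200219051 turn_y 0.57
[0.54881513 0.11069437 0.        ]
```

Emit:
arm_command:
  targets:
    - [[-0.012,0.01,0.007,0,0.6,0],[-0.013,0.02,0.007,0,0,0],[0,0.025,0,0,0,0],[0,0.025,0,0,0,0],[0,0.02,0,0,0,0],[0,0,0,0,0,0],[0,0,0,0,0,0]]
  hand: 0.33

```text
time: 3.5
ee_pos: [0.5479, 0.107, 0.1511]
eef_rot: [-0.483, 0.517, -0.517, 0.482]
ft_force: [0.2, 0.4, 0.9]
width: 0.0288
```

```bash
python3 - <<'E'
from go import *
from bench import vision
s=readout.read_state(); c=vision.camera("wrist"); cv2.imwrite("pics/w2.png",c["pixels"])
import pickle; pickle.dump((s,c),open("w2.pkl","wb"))
delta([.5478,.1098,.077],YAW-90)
E
```

```text
t 3.55 pos [0.5487 0.1076 0.1524] toolx yaw -93.93 tilt [ 0.    -1.     0.001] w 0.0291 F [-0.  -0.5  1.2] J [ 0.27  0.27 -0.64  1.67  0.17  1.26 -2.04]
shift [-0.0022  0.0754 -0.0011] norm 0.075 rows@30mm 2.5160078496336347 turn_y -0.33
```

View pics/w2.png

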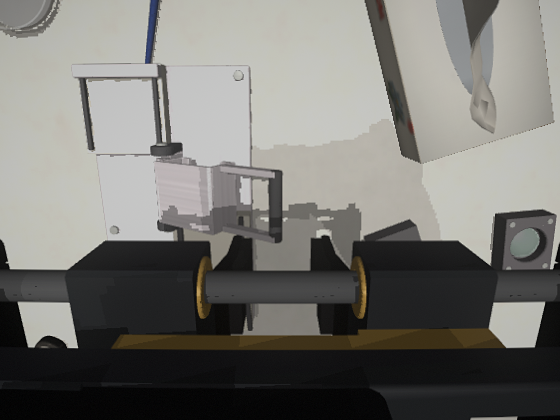

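```bash
python3 - <<'E'
from go import *
import pickle
s,c=pickle.load(open("w2.pkl","rb"))
for z in (.08,.09,.1,.11):
  X=unproj(c,[[276,206]],z,s)[0]; L=Ro.from_euler('z',YAW,degrees=True).inv().apply(X-O); print(z,X.round(4),L.round(4),np.hypot(L[1],z-.036).round(4))
print(proj(c,[s["ee_pos"]],s), proj(c,[fx([0,-.116*np.cos(a),.036+.116*np.sin(a)]) for a in (.5,.6)],s))
E
```

```text
0.08 [0.544  0.1105 0.08  ] [-0.0048 -0.099   0.08  ] 0.1083
0.09 [0.5469 0.1102 0.09  ] [-0.0019 -0.0991  0.09  ] 0.1129
0.1 [0.5497 0.1099 0.1   ] [ 0.001  -0.0993  0.1   ] 0.1181
0.11 [0.5526 0.1096 0.11  ] [ 0.0039 -0.0994  0.11  ] 0.1239
[[280.04106715 233.10916951]] [[279.56899755 204.12367661]
 [271.08849614 207.92144354]]
```

Emit:
arm_command:
  targets:
    - [[-0.0022,0.02,0,0,0,0],[0,0.02,0,0,0,0],[0,0.02,0,0,0,0],[0,0.015,0,0,0,0],[0,0,0,0,0,0]]

```text
time: 3.97
ee_pos: [0.5479, 0.1098, 0.0754]
eef_rot: [-0.483, 0.517, -0.517, 0.482]
ft_force: [-0.4, 0.7, -0.1]
width: 0.0285
```

Emit:
arm_command:
  targets:
    - [[0,0,0,0,0,0],[0,0,0,0,0,0],[0,0,0,0,0,0],[0,0,0,0,0,0]]
  hand: 0
  grip_force: 12

```text
time: 4.3
ee_pos: [0.5494, 0.1107, 0.0779]
eef_rot: [0.482, -0.516, 0.517, -0.483]
ft_force: [-1.0, 0.5, -0.5]
width: 0.0098
```

```bash
python3 - <<'E'
from go import *
for a in (.55,.4,.27,.13,0): print(a,fx([0,-.116*np.cos(a),.017+.116*np.sin(a)]).round(4))
delta(fx([0,-.116,.017]),YAW-90)
E
```

```text
0.55 [0.5488 0.1103 0.0776]
0.4 [0.5483 0.1024 0.0622]
0.27 [0.548  0.0974 0.0479]
0.13 [0.5478 0.0942 0.032 ]
0 [0.5477 0.0932 0.017 ]
t 4.3 pos [0.5494 0.1107 0.0779] toolx yaw -93.92 tilt [-0.    -1.     0.002] w 0.0098 F [-1.   0.5 -0.5] J [ 0.24  0.35 -0.62  1.75  0.22  1.12 -2.09]
shift [ 0.0176  0.0609 -0.0007] norm 0.063 rows@30mm 2.1141393918440703 turn_y -0.32
```

Gripped the bar (9.8 mm). Following the arc down, slightly past the stop.

Emit:
arm_command:
  targets:
    - [[0.0045,0.008,0,0,0,0],[0.0035,0.008,0,0,0,0],[0.003,0.008,0,0,0,0],[0.0025,0.008,0,0,0,0],[0.002,0.008,0,0,0,0],[0.001,0.008,0,0,0,0],[0.0005,0.008,0,0,0,0],[0,0.006,0,0,0,0],[0,0.002,0,0,0,0],[0,0,0,0,0,0],[0,0,0,0,0,0]]

```text
time: 5.22
ee_pos: [0.5474, 0.0941, 0.0126]
eef_rot: [-0.483, 0.517, -0.517, 0.483]
ft_force: [0.3, 0.0, 0.5]
width: 0.0004
```

```bash
python3 - <<'E'
from go import *
delta(fx([0,-.116,.017]),YAW-90)
E
```

```text
t 5.22 pos [0.5474 0.0941 0.0126] toolx yaw -93.89 tilt [-0. -1. -0.] w 0.0004 F [0.3 0.  0.5] J [ 0.25  0.42 -0.59  1.81  0.27  0.99 -2.1 ]
shift [ 0.0008 -0.0044  0.0004] norm 0.005 rows@30mm 0.1504999691379611 turn_y -0.29
```

```bash
python3 - <<'E'
from go import *
from bench import vision
import pickle
c=vision.camera("top"); crop(c,205,130,305,230,6,"pics/t3.png")
w=vision.camera("scene"); crop(w,240,170,360,260,6,"pics/s3.png")
E
```

```text
(no output)
```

View pics/t3.png

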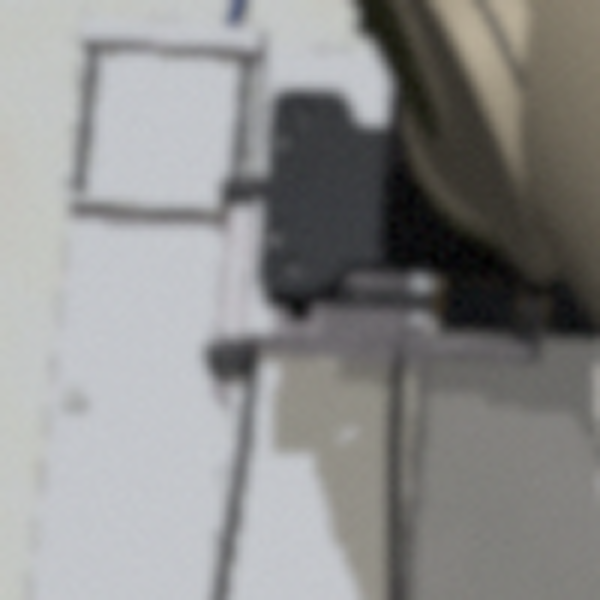

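View pics/s3.png

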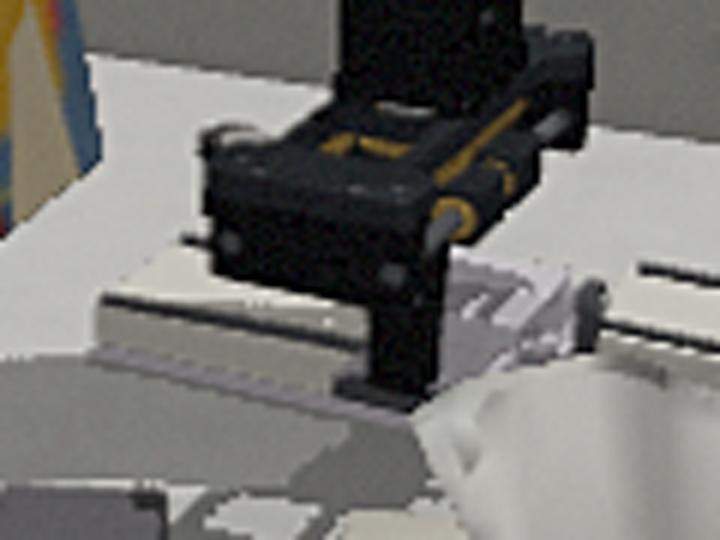

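Emit:
arm_command:
  targets:
    - [[0,0,0,0,0,0],[0,0,0,0,0,0],[0,0,0,0,0,0],[0,0,0,0,0,0]]
  hand: 0.33

```text
time: 5.65
ee_pos: [0.5475, 0.0936, 0.0127]
eef_rot: [0.483, -0.517, 0.517, -0.483]
ft_force: [-0.7, -0.3, -0.2]
width: 0.0196
```

Emit:
arm_command:
  targets:
    - [[0,-0.02,0,0,0,0],[0,-0.03,0,0,0,0],[0,-0.03,0,0,0,0],[0,-0.03,0,0,0,0],[0,0,0,0,0,0],[0,0,0,0,0,0]]

```text
time: 6.15
ee_pos: [0.5486, 0.0938, 0.1243]
eef_rot: [0.482, -0.516, 0.518, -0.484]
ft_force: [0.0, -0.0, -1.5]
width: 0.029
```

```bash
python3 - <<'E'
from go import *
from bench import vision
import pickle
s=readout.read_state(); c=vision.camera("wrist"); cv2.imwrite("pics/w4.png",c["pixels"])
pickle.dump((s,c),open("w4.pkl","wb"))
delta(fx([0,-.116,.017]),YAW-90)
w=vision.camera("scene"); crop(w,240,170,360,260,6,"pics/s4.png")
E
```

```text
t 6.2 pos [0.5476 0.0935 0.1227] toolx yaw -93.93 tilt [ 0.    -1.     0.001] w 0.0288 F [ 0.2 -0.5 -0.4] J [ 0.29  0.29 -0.63  1.71  0.18  1.2  -2.03]
shift [2.000e-04 1.057e-01 1.000e-04] norm 0.106 rows@30mm 3.5239769009408017 turn_y -0.33
```

View pics/w4.png

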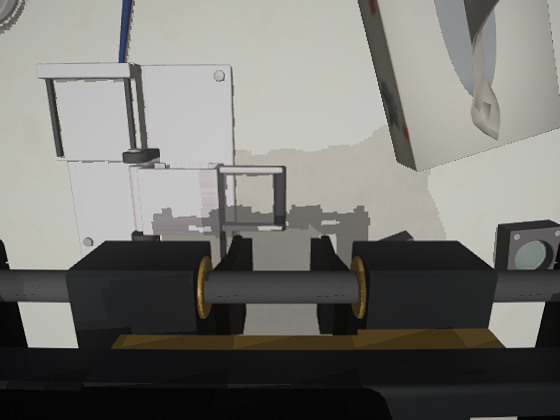

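View pics/s4.png

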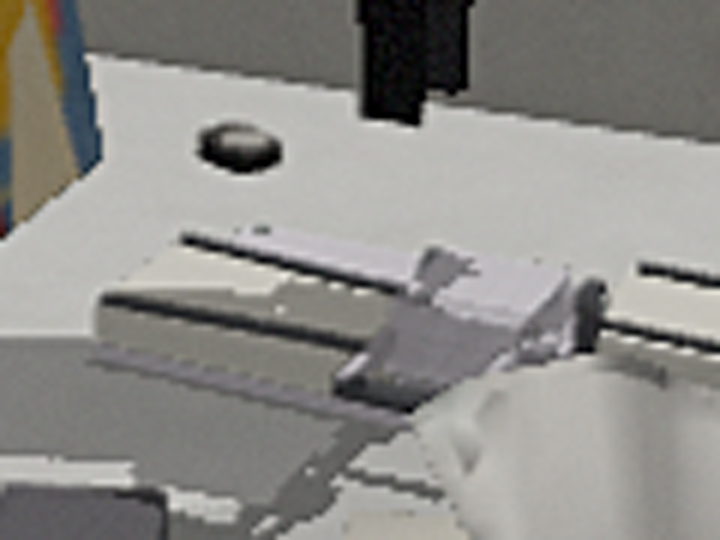

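```bash
python3 - <<'E'
from go import *
import pickle
s,c=pickle.load(open("w4.pkl","rb"))
for a in (0,.05,.1,.2): print(a,proj(c,[fx([0,-.116*np.cos(a),.036+.116*np.sin(a)])],s))
crop(c,30,50,300,250,2.96,"pics/w4a.png")
im=cv2.imread("pics/w4a.png")
def E(pts,col):
    for p in pts:
        u=(proj(c,[fx(np.array(p)/1000)],s)[0]-[30,50])*2.96; cv2.circle(im,tuple(int(v) for v in u),3,col,-1)
E([[104,-75,8],[95,66.5,23],[95,7.5,23],[29,66.5,23],[29,7.5,23],[-158,75,8]],(0,0,255))
E([[38,0,46],[30,0,46],[-30,0,46],[-38,0,46]],(0,255,0))
E([[22,-116,36],[-22,-116,36],[27,-68,52],[-27,-68,52],[27,-6,52],[-27,-6,52]],(255,0,0))
cv2.imwrite("pics/w4b.png",im)
E
```

```text
0 [[281.07065041 196.98503511]]
0.05 [[280.89676287 198.76006305]]
0.1 [[280.35058965 200.6034125 ]]
0.2 [[278.05621828 204.49051697]]
```

View pics/w4b.png

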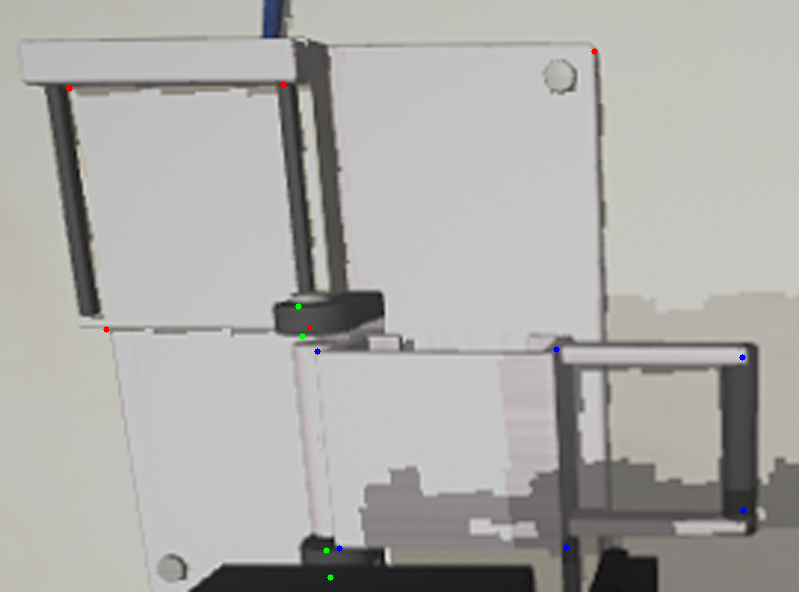

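```bash
python3 - <<'E'
from go import *
delta([.462,-.0075,.12],-72)
E
```

```text
t 6.25 pos [0.547  0.0933 0.1218] toolx yaw -93.92 tilt [ 0.    -1.    -0.001] w 0.0284 F [-0.3 -0.1 -0.6] J [ 0.29  0.29 -0.63  1.71  0.18  1.2  -2.03]
shift [ 0.1064  0.0019 -0.0779] norm 0.132 rows@30mm 4.395728797032298 turn_y -21.92
```

Emit:
arm_command:
  targets:
    - [[0.021,0,-0.0156,0,0,0],[0.0213,0,-0.0156,0,0,0],[0.0213,0,-0.0156,0,0,0],[0.0213,0,-0.0156,0,0,0],[0.0213,0,-0.0155,0,0,0],[0,0,0,0,-7,0],[0,0,0,0,-7,0],[0,0,0,0,-7,0],[0,0,0,0,-1,0],[0,0,0,0,0,0],[0,0,0,0,0,0]]
  hand: 0.76

```text
time: 7.17
ee_pos: [0.462, -0.007, 0.1219]
eef_rot: [0.572, -0.417, 0.416, -0.571]
ft_force: [-0.7, 0.1, -0.3]
width: 0.0663
```

```bash
python3 - <<'E'
from go import *
from bench import vision
import pickle
s=readout.read_state(); c=vision.camera("wrist"); cv2.imwrite("pics/w5.png",c["pixels"])
pickle.dump((s,c),open("w5.pkl","wb"))
delta([.462,-.0075,.0065],-72)
E
```

```text
t 7.22 pos [ 0.4621 -0.007   0.122 ] toolx yaw -72.1 tilt [-0.    -1.    -0.001] w 0.0657 F [0.5 0.6 0.2] J [ 0.5   0.07 -0.6   1.94  0.04  1.15 -1.37]
shift [ 0.0005  0.1155 -0.0002] norm 0.116 rows@30mm 3.85164586376111 turn_y -0.1
```

View pics/w5.png

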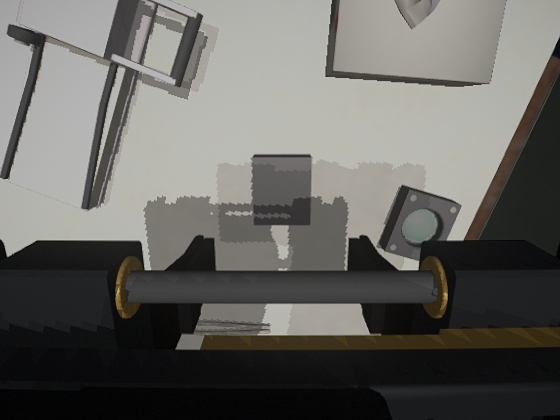

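The carrier's top face spans (252,157)–(310,224), square to the jaws.

```bash
python3 - <<'E'
from go import *
import pickle
s,c=pickle.load(open("w5.pkl","rb"))
g=c["pixels"]; crop(c,235,140,330,240,6,"pics/w5a.png"); crop(c,0,0,240,220,3,"pics/w5b.png")
X=unproj(c,[[252,157],[311,157],[310,224],[254,224]],.02,s);print(X.round(4),X.mean(0))
M=Ro.from_quat(s["eef_rot"]).as_matrix(); print(((X-s["ee_pos"])@M).round(4))
for a in (0,.05,.1,.2): print(a,proj(c,[fx([x,-.116*np.cos(a),.036+.116*np.sin(a)]) for x in (.022,-.022)],s).round(1).tolist())
E
```

```text
[[ 0.4829  0.0249  0.02  ]
 [ 0.4981 -0.0221  0.02  ]
 [ 0.4418 -0.0408  0.02  ]
 [ 0.4266  0.0063  0.02  ]] [ 0.46234126 -0.00792307  0.02      ]
[[-0.0239  0.1019  0.0298]
 [ 0.0256  0.1019  0.0298]
 [ 0.026   0.1019 -0.0295]
 [-0.0234  0.1019 -0.0296]]
0 [[196.3, 18.5], [178.1, 77.8]]
0.05 [[194.2, 16.5], [175.7, 77.2]]
0.1 [[191.7, 14.2], [172.8, 76.3]]
0.2 [[184.9, 9.0], [165.5, 74.1]]
```

View pics/w5a.png

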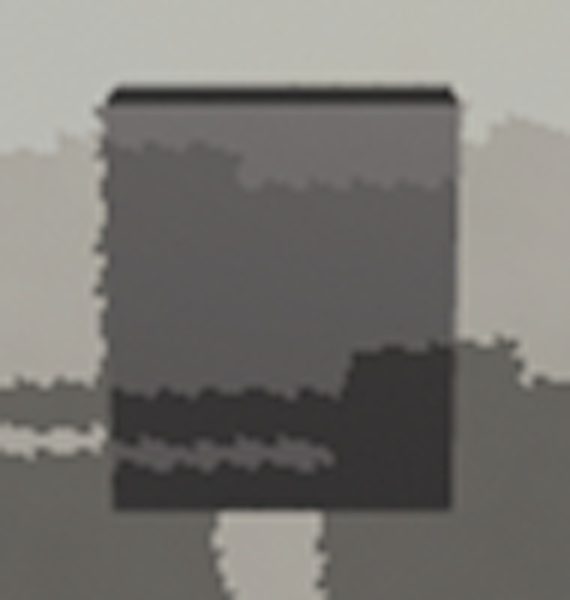

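View pics/w5b.png

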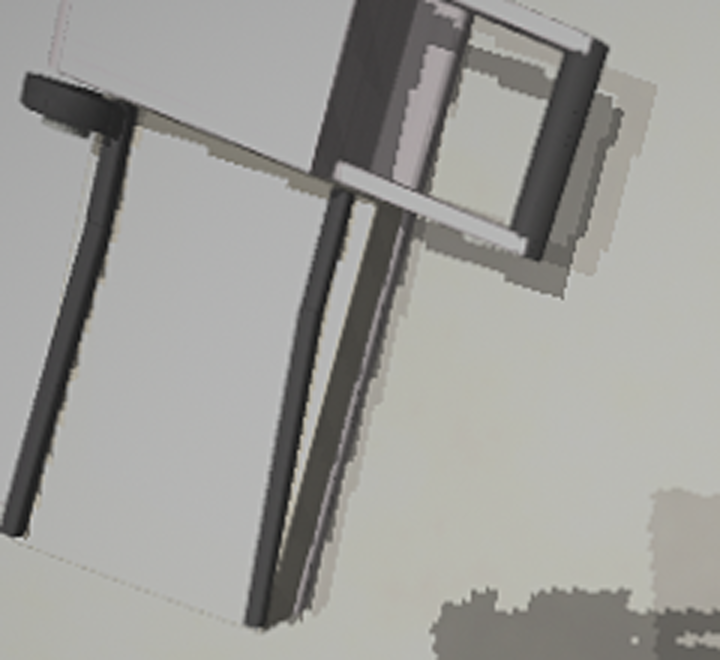

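Emit:
arm_command:
  targets:
    - [[0.001,0.025,0,0,0,0],[0,0.025,0,0,0,0],[0,0.025,0,0,0,0],[0,0.022,0,0,0,0],[0,0.0185,0,0,0,0],[0,0,0,0,0,0]]

```text
time: 7.72
ee_pos: [0.46, -0.0078, 0.0037]
eef_rot: [0.573, -0.418, 0.414, -0.571]
ft_force: [-0.9, 0.1, 0.0]
width: 0.0664
```

Emit:
arm_command:
  targets:
    - [[0,0,0,0,0,0],[0,0,0,0,0,0],[0,0,0,0,0,0],[0,0,0,0,0,0],[0,0,0,0,0,0]]
  hand: 0
  grip_force: 20

```text
time: 8.13
ee_pos: [0.4634, -0.0081, 0.0079]
eef_rot: [-0.572, 0.415, -0.416, 0.572]
ft_force: [0.6, -0.6, 0.3]
width: 0.0406
```

```bash
python3 - <<'E'
from go import *
delta(fx([-.095,-.037,.09]),YAW-90)
E
```

```text
t 8.13 pos [ 0.4634 -0.0081  0.0079] toolx yaw -71.94 tilt [ 0.001 -1.     0.001] w 0.0406 F [ 0.6 -0.6  0.3] J [ 0.46  0.23 -0.59  2.05  0.16  0.91 -1.47]
shift [-0.1786 -0.0822  0.0526] norm 0.204 rows@30mm 6.783764750877473 turn_y 21.66
```

```bash
python3 - <<'E'
from go import *
from bench import vision
import pickle
s=readout.read_state(); c=vision.camera("wrist"); cv2.imwrite("pics/w6.png",c["pixels"])
print(s["width"],s["time"]); s=readout.read_state();print(s["width"])
w=vision.camera("scene"); crop(w,180,190,330,300,5,"pics/s6.png")
E
```

```text
0.04057543591416856 8.1333
0.03663909554169854
```

View pics/w6.png

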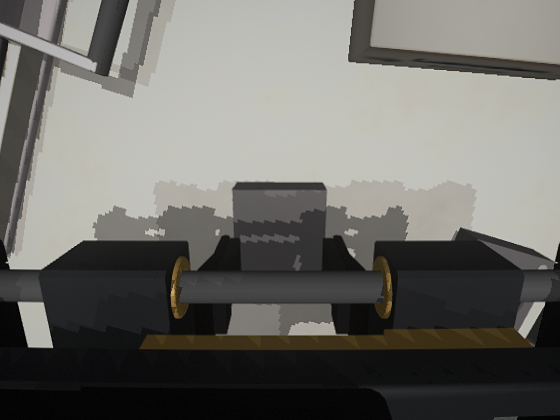

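View pics/s6.png

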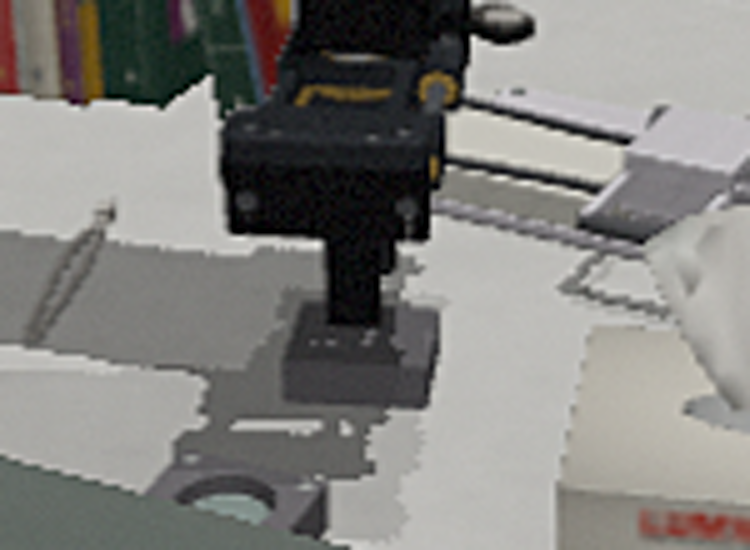

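```bash
python3 - <<'E'
from h import *
im=cv2.imread("pics/w6.png")
im=np.clip(im.astype(float)*1.8,0,255).astype(np.uint8)
cv2.imwrite("pics/w6a.png",cv2.resize(im[170:350,190:370],None,fx=4,fy=3.3,interpolation=cv2.INTER_CUBIC))
a=cv2.imread("pics/w4.png");a=np.clip(a.astype(float)*2,0,255).astype(np.uint8)
cv2.imwrite("pics/w4c.png",cv2.resize(a[220:350,190:370],None,fx=4,fy=4,interpolation=cv2.INTER_CUBIC))
E
```

```text
(no output)
```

View pics/w6a.png

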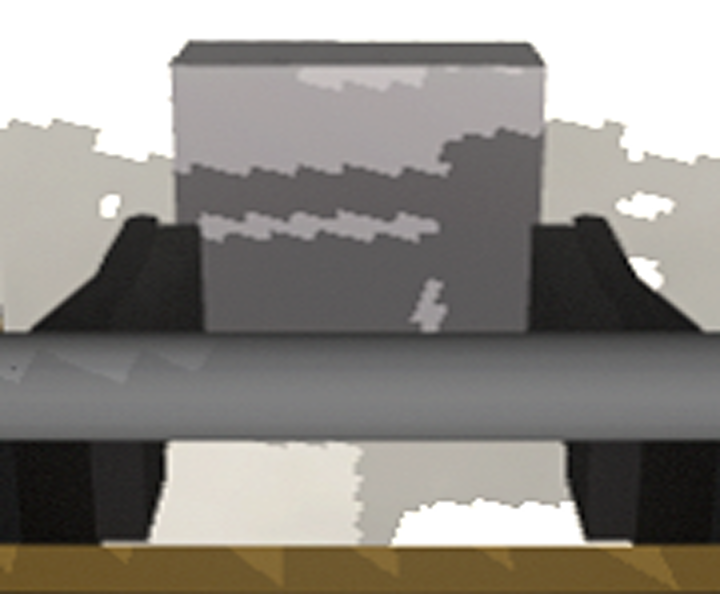

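View pics/w4c.png

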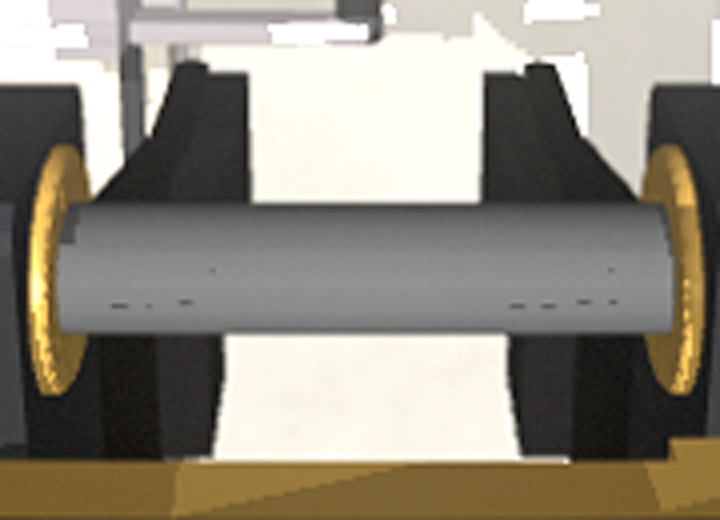

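```bash
python3 - <<'E'
from go import *
from bench import vision
s=readout.read_state(); w=vision.camera("scene")
M=Ro.from_quat(s["eef_rot"]).as_matrix()
print(s["width"],s["time"],s["ee_pos"])
for y in (0,-.01,-.02,-.03,-.04):
  print(y,((proj(w,[M@np.array([xx,y,0])+s["ee_pos"] for xx in (s["width"]/2,s["width"]/2+.015)])-[180,190])*5).round().tolist())
crop(w,180,190,330,300,5,"pics/s7.png")
t=vision.camera("top"); crop(t,290,150,430,270,5,"pics/t7.png")
E
```

```text
0.03258880645232631 8.2333 [ 0.46310835 -0.00805222  0.00754058]
0 [[357.0, 375.0], [352.0, 394.0]]
-0.01 [[356.0, 354.0], [351.0, 372.0]]
-0.02 [[356.0, 332.0], [351.0, 351.0]]
-0.03 [[355.0, 311.0], [350.0, 329.0]]
-0.04 [[355.0, 289.0], [350.0, 307.0]]
```

View pics/s7.png

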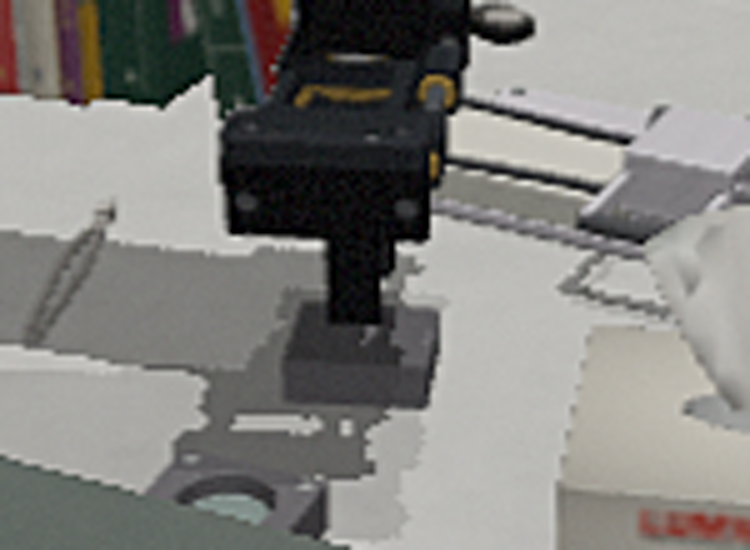

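The fingers stayed above the carrier. Both the wrist picture and the scene picture show the real fingertips about 29 mm short of the reported TCP. The earlier bar contact agrees: the reading was 0.0126 when the bar's top was at 0.041. I'll correct by that offset and descend gradually, watching the force.

Emit:
arm_command:
  targets:
    - [[0,0,0,0,0,0],[0,0,0,0,0,0],[0,0,0,0,0,0],[0,0,0,0,0,0],[0,0,0,0,0,0]]
  hand: 0.76

```text
time: 8.75
ee_pos: [0.4627, -0.0079, 0.007]
eef_rot: [0.572, -0.415, 0.415, -0.572]
ft_force: [-0.4, 0.2, -0.4]
width: 0.0503
```

Emit:
arm_command:
  targets:
    - [[0,0.007,0,0,0,0],[0,0.007,0,0,0,0],[0,0,0,0,0,0]]

```text
time: 9.0
ee_pos: [0.4616, -0.008, -0.0086]
eef_rot: [0.573, -0.416, 0.415, -0.572]
ft_force: [-0.2, -1.0, 0.4]
width: 0.0641
```

```bash
python3 - <<'E'
from go import *
from bench import vision
delta([.4623,-.0079,-.0215],-72)
c=vision.camera("wrist"); cv2.imwrite("pics/w8.png",np.clip(c["pixels"][150:360,140:420].astype(float)*1.6,0,255).astype(np.uint8))
w=vision.camera("scene"); crop(w,180,190,330,300,5,"pics/s8.png")
E
```

```text
t 9.0 pos [ 0.4616 -0.008  -0.0086] toolx yaw -71.92 tilt [-0.001 -1.    -0.002] w 0.0641 F [-0.2 -1.   0.4] J [ 0.46  0.26 -0.58  2.06  0.18  0.88 -1.48]
shift [0.0001 0.0129 0.0007] norm 0.013 rows@30mm 0.431047758166074 turn_y 0.08
```

View pics/w8.png

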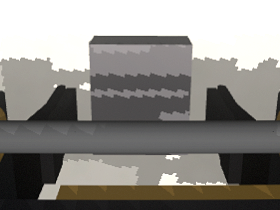

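View pics/s8.png

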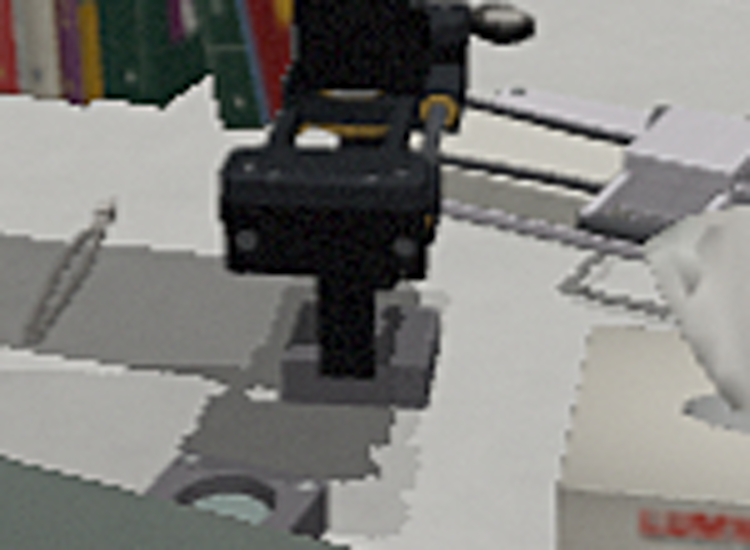

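Emit:
arm_command:
  targets:
    - [[0,0.005,0,0,0,0],[0,0.004,0,0,0,0],[0,0.004,0,0,0,0],[0,0,0,0,0,0]]

```text
time: 9.43
ee_pos: [0.4622, -0.008, -0.0208]
eef_rot: [0.573, -0.416, 0.415, -0.572]
ft_force: [-0.6, -0.7, 0.1]
width: 0.0663
```

Emit:
arm_command:
  targets:
    - [[0,0,0,0,0,0],[0,0,0,0,0,0],[0,0,0,0,0,0],[0,0,0,0,0,0],[0,0,0,0,0,0],[0,0,0,0,0,0]]
  hand: 0

```text
time: 9.93
ee_pos: [0.4629, -0.008, -0.0198]
eef_rot: [-0.572, 0.415, -0.415, 0.572]
ft_force: [-0.0, 0.2, 1.8]
width: 0.05
```

```bash
python3 - <<'E'
from go import *
from bench import vision
delta(fx([-.095,-.037,.03]),YAW-90)
w=vision.camera("scene"); crop(w,180,190,330,300,5,"pics/s9.png")
delta(fx([-.095,-.037,.03]),YAW-90)
E
```

```text
t 9.93 pos [ 0.4629 -0.008  -0.0198] toolx yaw -71.92 tilt [ 0. -1.  0.] w 0.05 F [-0.   0.2  1.8] J [ 0.45  0.28 -0.58  2.06  0.2   0.85 -1.5 ]
shift [-0.1784 -0.0498  0.0529] norm 0.193 rows@30mm 6.420414127449703 turn_y 21.68
t 9.98 pos [ 0.4629 -0.008  -0.0198] toolx yaw -71.92 tilt [ 0. -1.  0.] w 0.0498 F [-0.6 -0.1  1.9] J [ 0.45  0.28 -0.58  2.06  0.2   0.85 -1.5 ]
shift [-0.1784 -0.0498  0.0529] norm 0.193 rows@30mm 6.42019018990483 turn_y 21.68
```

View pics/s9.png

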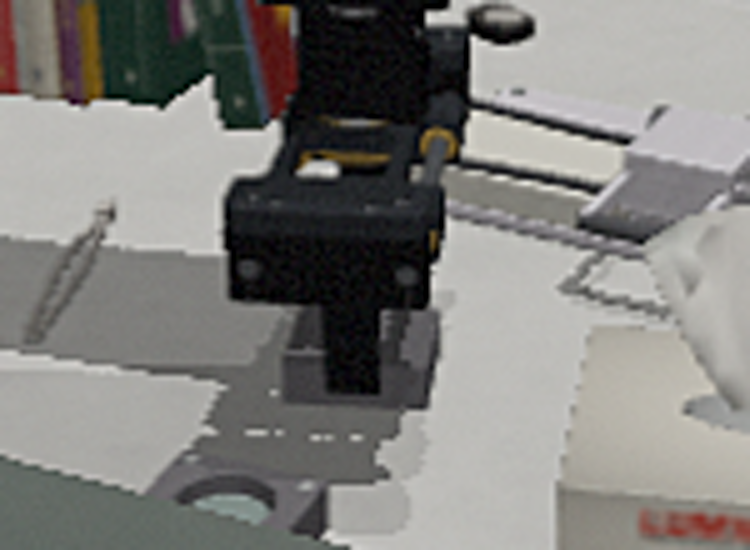

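Emit:
arm_command:
  targets:
    - [[0,-0.02,0,0,0,0],[0,-0.025,0,0,0,0],[0,-0.025,0,0,0,0],[-0.0255,0,0.0075,0,0,0],[-0.0255,0,0.0075,0,0,0],[-0.0255,0,0.0075,0,0,0],[-0.0255,0,0.0076,0,0,0],[-0.0255,0,0.0076,0,0,0],[-0.0255,0,0.0076,0,0,0],[-0.0254,0,0.0076,0,0,0],[0,0,0,0,0,0]]

```text
time: 10.9
ee_pos: [0.4567, 0.1837, 0.0504]
eef_rot: [-0.573, 0.414, -0.413, 0.574]
ft_force: [-0.1, 0.4, -1.0]
width: 0.0496
```

Emit:
arm_command:
  targets:
    - [[0,0,0,0,7,0],[0,0,0,0,7,0],[0,0,0,0,7,0],[0,0,0,0,0.7,0],[0,0,0,0,0,0],[0,0,0,0,0,0]]

```text
time: 11.4
ee_pos: [0.4576, 0.1778, 0.05]
eef_rot: [0.485, -0.515, 0.515, -0.485]
ft_force: [0.3, 0.1, -1.4]
width: 0.0493
```

```bash
python3 - <<'E'
from go import *
from bench import vision
import pickle
s=readout.read_state(); c=vision.camera("wrist"); cv2.imwrite("pics/w10.png",cv2.resize(c["pixels"],(800,600),interpolation=cv2.INTER_CUBIC))
pickle.dump((s,c),open("w10.pkl","wb"))
delta(fx([-.095,-.037,.0065]),YAW-90)
E
```

```text
t 11.45 pos [0.4576 0.1779 0.05  ] toolx yaw -93.43 tilt [ 0. -1. -0.] w 0.0498 F [ 0.2 -0.1 -0.3] J [ 0.15  0.24 -0.67  1.94  0.18  1.02 -2.23]
shift [-0.0002  0.0435  0.0002] norm 0.043 rows@30mm 1.4496869856893897 turn_y 0.17
```

View pics/w10.png

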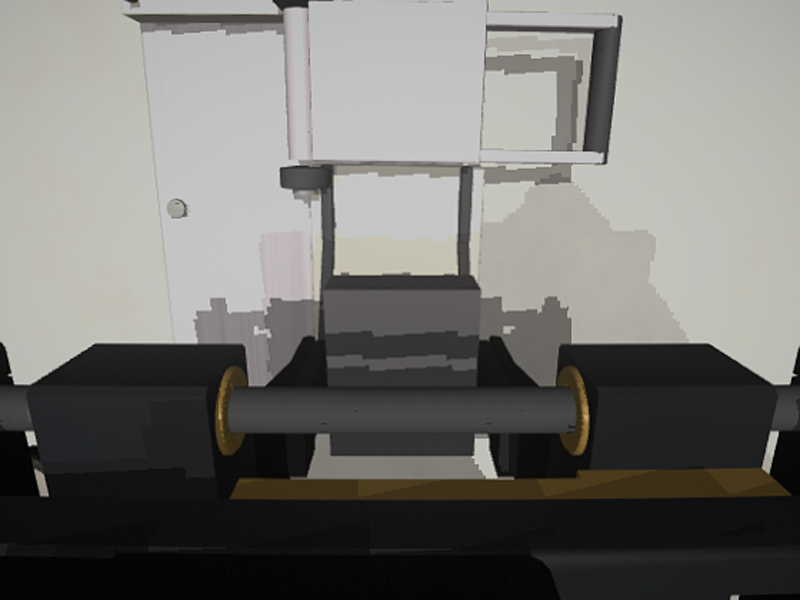

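```bash
python3 - <<'E'
from go import *
import pickle
s,c=pickle.load(open("w10.pkl","rb"))
im=cv2.resize(c["pixels"],(1120,840),interpolation=cv2.INTER_CUBIC)
def E(pts,col):
    for p in pts:
        u=proj(c,[fx(np.array(p)/1000)],s)[0]*2; cv2.circle(im,tuple(int(v) for v in u),2,col,-1)
for x in (-29,-40,-50,-60,-70):E([[x,-37-26.5,26],[x,-37+26.5,26]],(0,0,255))
E([[-38,0,46],[-30,0,46]],(0,255,0))
E([[-22,-116,41],[-27,-68,52],[-27,-6,52],[27,-68,52],[22,-116,41]],(255,0,0))
cv2.imwrite("pics/w10b.png",im[0:420,280:900])
E
```

```text
(no output)
```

View pics/w10b.png

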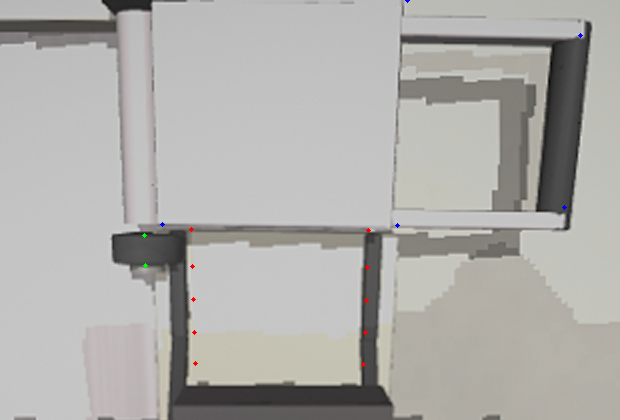

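Emit:
arm_command:
  targets:
    - [[-0.001,0.015,0,0,0,0],[0,0.015,0,0,0,0],[0,0.008,0,0,0,0],[0,0.004,0,0,0,0],[0,0,0,0,0,0]]

```text
time: 11.87
ee_pos: [0.4572, 0.1789, 0.0074]
eef_rot: [-0.485, 0.516, -0.515, 0.484]
ft_force: [-0.3, -0.7, -1.2]
width: 0.0497
```

Emit:
arm_command:
  targets:
    - [[0,0.001,0,0,0,0],[0,0,0,0,0,0]]

```text
time: 12.03
ee_pos: [0.4581, 0.1791, 0.0075]
eef_rot: [0.484, -0.515, 0.516, -0.484]
ft_force: [-0.5, 0.2, -0.4]
width: 0.0496
```

```bash
sed -i 's/\.555,\.209,0/.555,.2102,0/' go.py; python3 - <<'E'
from go import *
from bench import vision
delta(fx([-.095,-.037,.0065]),YAW-90)
w=vision.camera("scene"); crop(w,210,180,340,270,6,"pics/s11.png")
E
```

```text
t 12.03 pos [0.4581 0.1791 0.0075] toolx yaw -93.6 tilt [-0.    -1.     0.001] w 0.0496 F [-0.5  0.2 -0.4] J [ 0.12  0.31 -0.66  1.97  0.23  0.93 -2.28]
shift [-0.0001  0.001  -0.0003] norm 0.001 rows@30mm 0.03474045167651797 turn_y -0.0
```

View pics/s11.png

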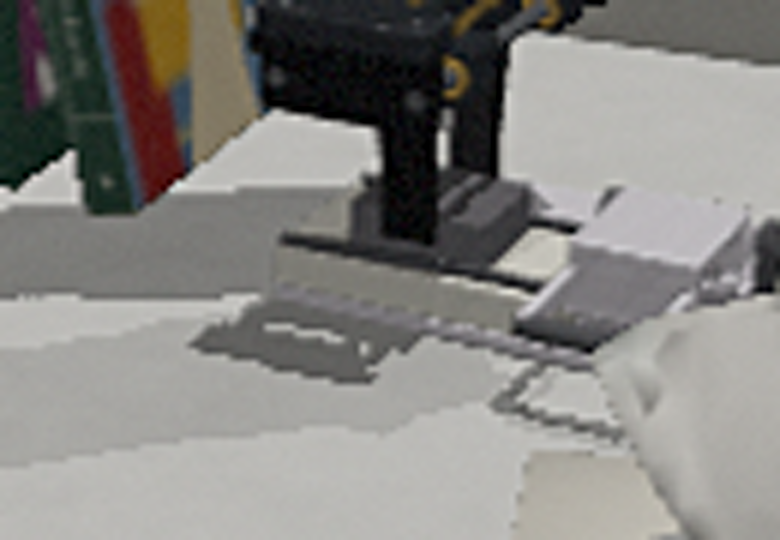

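Emit:
arm_command:
  targets:
    - [[0,0.0012,0,0,0,0],[0,0,0,0,0,0],[0,0,0,0,0,0]]

```text
time: 12.33
ee_pos: [0.4582, 0.1791, 0.0062]
eef_rot: [0.484, -0.515, 0.516, -0.484]
ft_force: [1.5, 0.2, 2.0]
width: 0.0496
```

Emit:
arm_command:
  targets:
    - [[0,0,0,0,0,0],[0,0,0,0,0,0],[0,0,0,0,0,0],[0,0,0,0,0,0]]
  hand: 0.72

```text
time: 12.67
ee_pos: [0.4577, 0.179, 0.0058]
eef_rot: [0.484, -0.516, 0.516, -0.484]
ft_force: [0.3, 0.4, -0.3]
width: 0.0616
```

Emit:
arm_command:
  targets:
    - [[0,-0.02,0,0,0,0],[0,-0.03,0,0,0,0],[0,0,-0.03,0,0,0],[0,0,-0.03,0,0,0],[0,0,0,0,0,0],[0,0,0,0,0,0]]

```text
time: 13.17
ee_pos: [0.397, 0.1826, 0.056]
eef_rot: [0.484, -0.515, 0.516, -0.484]
ft_force: [0.3, 0.1, -0.3]
width: 0.0627
```

```bash
python3 - <<'E'
from go import *
from bench import vision
import pickle
delta(fx([-.145,-.037,.0065]),YAW-90)
s=readout.read_state(); c=vision.camera("wrist"); cv2.imwrite("pics/w12.png",cv2.resize(c["pixels"],(800,600),interpolation=cv2.INTER_CUBIC))
pickle.dump((s,c),open("w12.pkl","wb"))
E
```

```text
t 13.17 pos [0.397  0.1826 0.056 ] toolx yaw -93.55 tilt [ 0.001 -1.     0.001] w 0.0627 F [ 0.3  0.1 -0.3] J [ 0.17  0.11 -0.72  2.06  0.08  1.   -2.23]
shift [-0.0005  0.0495  0.0109] norm 0.051 rows@30mm 1.6897766884500172 turn_y 0.05
```

View pics/w12.png

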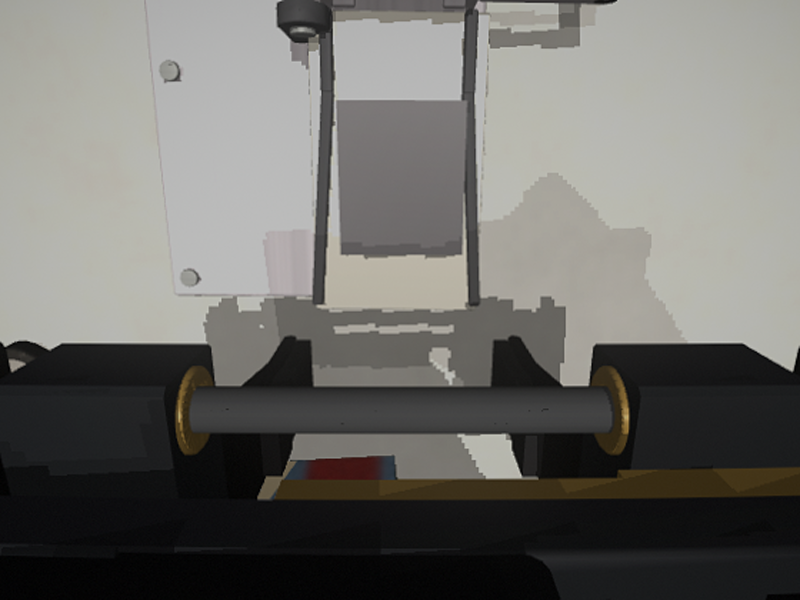

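Emit:
arm_command:
  targets:
    - [[-0.0005,0.01,0,0,0,0],[0,0.02,0,0,0,0],[0,0.015,0,0,0,0],[0,0.01,0,0,0,0],[0,0,0,0,0,0],[0,0,0,0,0,0],[0,0,0,0,0,0]]
  hand: 0

```text
time: 13.8
ee_pos: [0.3984, 0.1837, 0.0012]
eef_rot: [-0.484, 0.516, -0.516, 0.484]
ft_force: [-0.0, -0.2, 0.2]
width: 0.0241
```

Emit:
arm_command:
  targets:
    - [[0,0,0.01,0,0,0],[0,0,0.01,0,0,0],[0,0,0.01,0,0,0],[0,0,0.01,0,0,0],[0,0,0.01,0,0,0],[0,0,0.01,0,0,0],[0,0,0,0,0,0]]

```text
time: 14.38
ee_pos: [0.4601, 0.1792, 0.0009]
eef_rot: [0.483, -0.516, 0.516, -0.484]
ft_force: [-0.8, 0.2, 0.4]
width: 0.0004
```

```bash
python3 - <<'E'
from go import *
from bench import vision
import pickle
delta(fx([-.0395,-.037,.001]),YAW-90)
s=readout.read_state(); c=vision.camera("wrist"); cv2.imwrite("pics/w13.png",cv2.resize(c["pixels"],(800,600),interpolation=cv2.INTER_CUBIC))
pickle.dump((s,c),open("w13.pkl","wb"))
E
```

```text
t 14.38 pos [0.4601 0.1792 0.0009] toolx yaw -93.7 tilt [-0.001 -1.     0.001] w 0.0004 F [-0.8  0.2  0.4] J [ 0.13  0.32 -0.66  1.97  0.25  0.92 -2.29]
shift [ 0.0001 -0.      0.0533] norm 0.053 rows@30mm 1.7768399881297856 turn_y -0.1
```

View pics/w13.png

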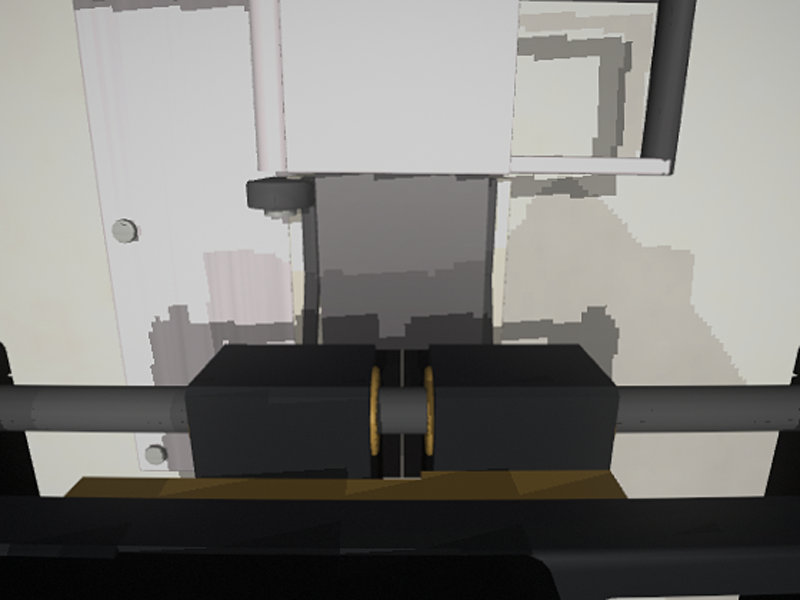

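Carrier is between the ribs and at the mouth. I'll keep pushing.

Emit:
arm_command:
  targets:
    - [[0,0,0.005,0,0,0],[0,0,0.005,0,0,0],[0,0,0.005,0,0,0],[0,0,0.005,0,0,0]]

```text
time: 14.77
ee_pos: [0.4781, 0.1782, 0.0009]
eef_rot: [0.484, -0.515, 0.516, -0.484]
ft_force: [-0.4, -0.4, -0.5]
width: 0.0004
```

Emit:
arm_command:
  targets:
    - [[0,0,0.008,0,0,0],[0,0,0.008,0,0,0],[0,0,0.006,0,0,0],[0,0,0.005,0,0,0],[0,0,0,0,0,0]]

```text
time: 15.18
ee_pos: [0.5058, 0.1764, 0.0008]
eef_rot: [0.484, -0.516, 0.516, -0.484]
ft_force: [0.1, -0.8, -0.6]
width: 0.0003
```

```bash
python3 - <<'E'
from go import *
from bench import vision
import pickle
delta(fx([-.0395,-.037,.001]),YAW-90)
s=readout.read_state(); c=vision.camera("wrist"); cv2.imwrite("pics/w14.png",cv2.resize(c["pixels"],(800,600),interpolation=cv2.INTER_CUBIC))
pickle.dump((s,c),open("w14.pkl","wb"))
t=vision.camera("top"); crop(t,205,130,305,230,6,"pics/t14.png")
E
```

```text
t 15.18 pos [0.5058 0.1764 0.0008] toolx yaw -93.67 tilt [-0. -1.  0.] w 0.0003 F [ 0.1 -0.8 -0.6] J [ 0.12  0.4  -0.63  1.87  0.29  0.96 -2.27]
shift [ 0.0002 -0.0002  0.0074] norm 0.007 rows@30mm 0.2482478116984544 turn_y -0.07
```

View pics/w14.png

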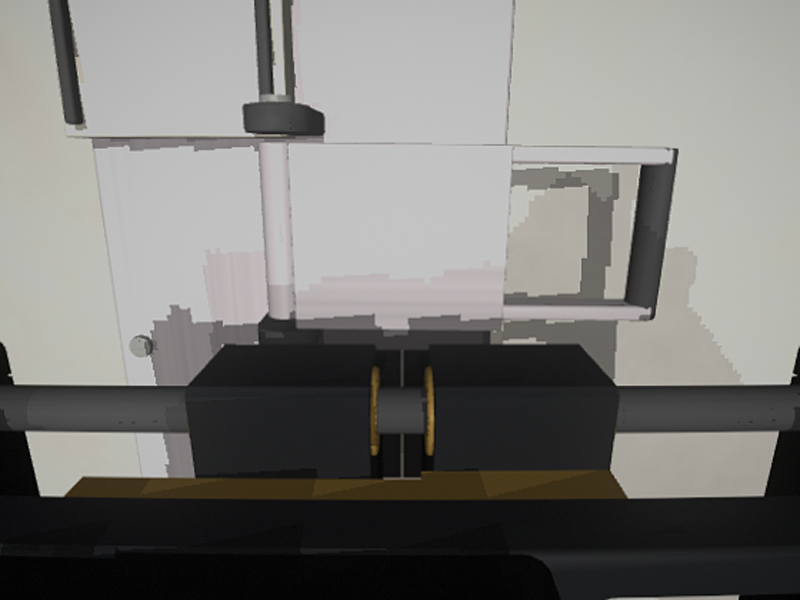

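Emit:
arm_command:
  targets:
    - [[0,0,0.004,0,0,0],[0,0,0.003,0,0,0],[0,0,0,0,0,0],[0,0,0,0,0,0]]

```text
time: 15.62
ee_pos: [0.5118, 0.1761, 0.0009]
eef_rot: [0.484, -0.516, 0.516, -0.484]
ft_force: [-0.2, -0.1, -0.6]
width: 0.0009
```

Emit:
arm_command:
  targets:
    - [[0,0,-0.03,0,0,0],[0,0,-0.035,0,0,0],[0,-0.035,-0.01,0,0,0],[0,-0.035,0,0,0,0],[0,-0.03,0,0,0,0],[0,0,0,0,0,0],[0,0,0,0,0,0]]

```text
time: 16.2
ee_pos: [0.438, 0.1812, 0.1026]
eef_rot: [0.483, -0.515, 0.516, -0.485]
ft_force: [-0.4, -0.8, -1.0]
width: 0.0005
```

```bash
python3 - <<'E'
from go import *
from bench import vision
import pickle
delta(fx([-.0,-.037,.1]),YAW-90)
s=readout.read_state(); c=vision.camera("wrist"); crop(c,130,0,390,195,3,"pics/w15.png")
pickle.dump((s,c),open("w15.pkl","wb"))
t=vision.camera("top"); crop(t,205,130,305,230,6,"pics/t15.png")
E
```

```text
t 16.2 pos [0.438  0.1812 0.1026] toolx yaw -93.62 tilt [-0.    -1.     0.004] w 0.0005 F [-0.4 -0.8 -1. ] J [ 0.19  0.13 -0.71  1.93  0.1   1.11 -2.2 ]
shift [0.0007 0.0031 0.115 ] norm 0.115 rows@30mm 3.833601632763874 turn_y -0.02
```

View pics/w15.png

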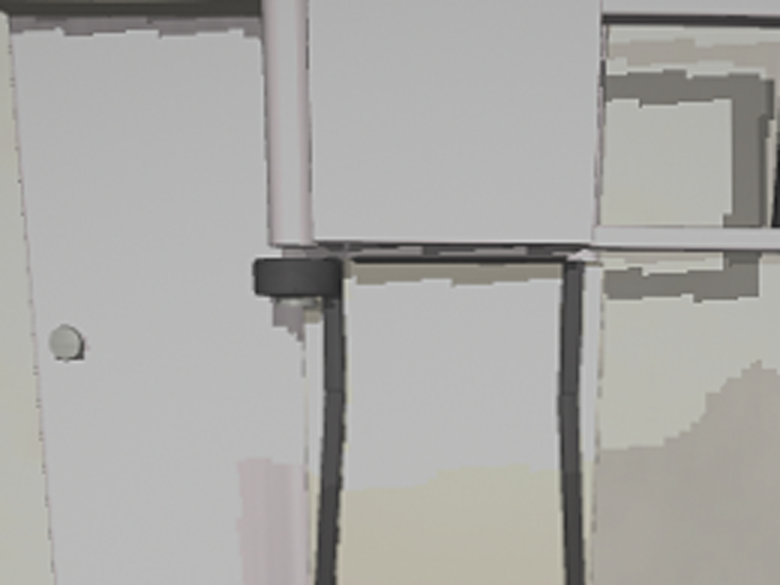

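View pics/t15.png

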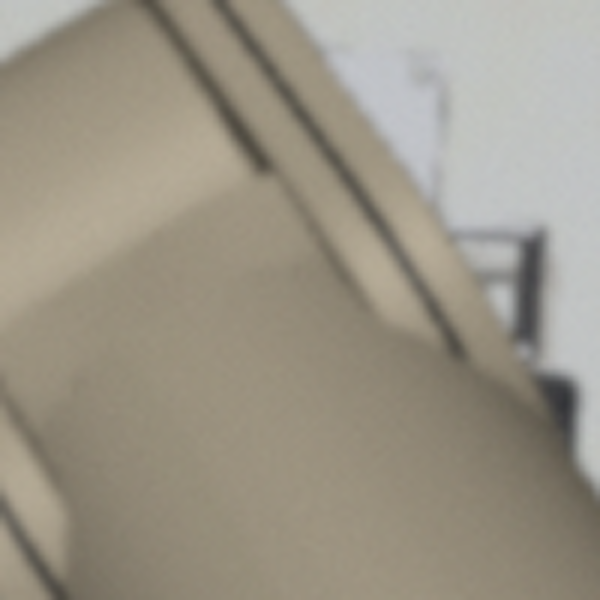

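Emit:
arm_command:
  targets:
    - [[0.016,0,0.023,0,0,0],[0.016,0,0.023,0,0,0],[0.016,0,0.023,0,0,0],[0.016,0,0.023,0,0,0],[0.016,0,0.023,0,0,0],[0,0,0,0,0,0],[0,0,0,0,0,0]]
  hand: 0.33

```text
time: 16.88
ee_pos: [0.5462, 0.0926, 0.0989]
eef_rot: [-0.484, 0.517, -0.515, 0.483]
ft_force: [0.1, 1.5, -0.4]
width: 0.0279
```

```bash
python3 - <<'E'
from go import *
from bench import vision
import pickle
delta(fx([-.0,-.116,-.008]),YAW-90)
s=readout.read_state(); c=vision.camera("wrist"); 
im=cv2.resize(c["pixels"],(1120,840),interpolation=cv2.INTER_CUBIC)
def E(pts,col):
    for p in pts:
        u=proj(c,[fx(np.array(p)/1000)],s)[0]*2; cv2.circle(im,tuple(int(v) for v in u),2,col,-1)
E([[30,-12,44.5],[30,-62,44.5]],(0,0,255))
E([[22,-116,41],[-22,-116,41],[27,-68,52],[-27,-68,52],[27,-6,52],[-27,-6,52]],(255,0,0))
cv2.imwrite("pics/w16.png",im[100:600,60:760])
E
```

```text
t 16.88 pos [0.5462 0.0926 0.0989] toolx yaw -93.75 tilt [-0.    -1.    -0.003] w 0.0279 F [ 0.1  1.5 -0.4] J [ 0.27  0.31 -0.61  1.74  0.19  1.15 -2.03]
shift [-0.0019  0.1069  0.0017] norm 0.107 rows@30mm 3.5639013437418647 turn_y -0.15
```

View pics/w16.png

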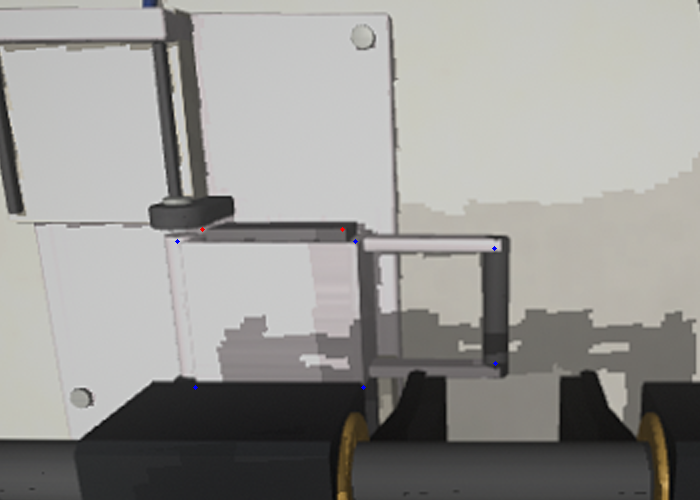

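Emit:
arm_command:
  targets:
    - [[-0.0022,0.025,0.0015,0,0,0],[0,0.025,0,0,0,0],[0,0.025,0,0,0,0],[0,0.02,0,0,0,0],[0,0.012,0,0,0,0],[0,0,0,0,0,0],[0,0,0,0,0,0]]

```text
time: 17.52
ee_pos: [0.5476, 0.0966, -0.0061]
eef_rot: [-0.484, 0.516, -0.515, 0.484]
ft_force: [0.3, -0.7, 0.3]
width: 0.029
```

Emit:
arm_command:
  targets:
    - [[0,0,0,0,0,0],[0,0,0,0,0,0],[0,0,0,0,0,0],[0,0,0,0,0,0],[0,0,0,0,0,0],[0,0,0,0,0,0]]
  hand: 0
  grip_force: 20

```text
time: 18.02
ee_pos: [0.5487, 0.0952, -0.0058]
eef_rot: [0.484, -0.515, 0.516, -0.484]
ft_force: [2.1, -3.9, 0.7]
width: 0.0092
```

```bash
python3 - <<'E'
from go import *
delta(fx([-.0,-.116,-.008]),YAW-90)
E
```

```text
t 18.02 pos [ 0.5487  0.0952 -0.0058] toolx yaw -93.66 tilt [ 0.001 -1.     0.001] w 0.0092 F [ 2.1 -3.9  0.7] J [ 0.22  0.44 -0.57  1.82  0.29  0.96 -2.1 ]
shift [ 0.0008  0.0022 -0.0009] norm 0.003 rows@30mm 0.0846839203023541 turn_y -0.06
```

```bash
python3 - <<'E'
import numpy as np
th=np.radians(np.arange(0,181,5))
x=np.diff(.116*np.cos(th));y=-np.diff(.116*np.sin(th))
for i in range(3): print([[round(a,4),round(b,4),0,0,0,0] for a,b in zip(x[i*12:i*12+12],y[i*12:i*12+12])])
E
```

```text
[[np.float64(-0.0004), np.float64(-0.0101), 0, 0, 0, 0], [np.float64(-0.0013), np.float64(-0.01), 0, 0, 0, 0], [np.float64(-0.0022), np.float64(-0.0099), 0, 0, 0, 0], [np.float64(-0.003), np.float64(-0.0097), 0, 0, 0, 0], [np.float64(-0.0039), np.float64(-0.0093), 0, 0, 0, 0], [np.float64(-0.0047), np.float64(-0.009), 0, 0, 0, 0], [np.float64(-0.0054), np.float64(-0.0085), 0, 0, 0, 0], [np.float64(-0.0062), np.float64(-0.008), 0, 0, 0, 0], [np.float64(-0.0068), np.float64(-0.0075), 0, 0, 0, 0], [np.float64(-0.0075), np.float64(-0.0068), 0, 0, 0, 0], [np.float64(-0.008), np.float64(-0.0062), 0, 0, 0, 0], [np.float64(-0.0085), np.float64(-0.0054), 0, 0, 0, 0]]
[[np.float64(-0.009), np.float64(-0.0047), 0, 0, 0, 0], [np.float64(-0.0093), np.float64(-0.0039), 0, 0, 0, 0], [np.float64(-0.0097), np.float64(-0.003), 0, 0, 0, 0], [np.float64(-0.0099), np.float64(-0.0022), 0, 0, 0, 0], [np.float64(-0.01), np.float64(-0.0013), 0, 0, 0, 0], [np.float64(-0.0101), np.float64(-0.0004), 0, 0, 0, 0], [np.float64(-0.0101), np.float64(0.0004), 0, 0, 0, 0], [np.float64(-0.01), np.float64(0.0013), 0, 0,
[... 180 characters left out ...]
t64(-0.009), np.float64(0.0047), 0, 0, 0, 0]]
[[np.float64(-0.0085), np.float64(0.0054), 0, 0, 0, 0], [np.float64(-0.008), np.float64(0.0062), 0, 0, 0, 0], [np.float64(-0.0075), np.float64(0.0068), 0, 0, 0, 0], [np.float64(-0.0068), np.float64(0.0075), 0, 0, 0, 0], [np.float64(-0.0062), np.float64(0.008), 0, 0, 0, 0], [np.float64(-0.0054), np.float64(0.0085), 0, 0, 0, 0], [np.float64(-0.0047), np.float64(0.009), 0, 0, 0, 0], [np.float64(-0.0039), np.float64(0.0093), 0, 0, 0, 0], [np.float64(-0.003), np.float64(0.0097), 0, 0, 0, 0], [np.float64(-0.0022), np.float64(0.0099), 0, 0, 0, 0], [np.float64(-0.0013), np.float64(0.01), 0, 0, 0, 0], [np.float64(-0.0004), np.float64(0.0101), 0, 0, 0, 0]]
```

Emit:
arm_command:
  targets:
    - [[-0.0004,-0.0101,0,0,0,0],[-0.0013,-0.01,0,0,0,0],[-0.0022,-0.0099,0,0,0,0],[-0.003,-0.0097,0,0,0,0],[-0.0039,-0.0093,0,0,0,0],[-0.0047,-0.009,0,0,0,0]]

```text
time: 18.52
ee_pos: [0.5496, 0.1096, 0.0525]
eef_rot: [0.484, -0.515, 0.517, -0.483]
ft_force: [2.8, -5.8, -1.0]
width: 0.0094
```

Emit:
arm_command:
  targets:
    - [[-0.0054,-0.0085,0,0,0,0],[-0.0062,-0.008,0,0,0,0],[-0.0068,-0.0075,0,0,0,0],[-0.0075,-0.0068,0,0,0,0],[-0.008,-0.0062,0,0,0,0],[-0.0085,-0.0054,0,0,0,0]]

```text
time: 19.02
ee_pos: [0.5529, 0.1496, 0.0962]
eef_rot: [0.484, -0.515, 0.518, -0.482]
ft_force: [-2.9, -12.8, 13.0]
width: 0.009
```

```bash
python3 - <<'E'
from go import *
from bench import vision
a=np.pi/3
delta(fx([-.0,-.116*np.cos(a),-.006+.116*np.sin(a)]),YAW-90)
w=vision.camera("scene"); crop(w,240,130,370,250,5,"pics/s17.png")
E
```

```text
t 19.02 pos [0.5529 0.1496 0.0962] toolx yaw -93.83 tilt [ 0.005 -1.     0.002] w 0.009 F [ -2.9 -12.8  13. ] J [ 0.17  0.36 -0.62  1.69  0.23  1.16 -2.15]
shift [-0.0026  0.0017 -0.0017] norm 0.004 rows@30mm 0.11814612748168091 turn_y -0.23
```

View pics/s17.png

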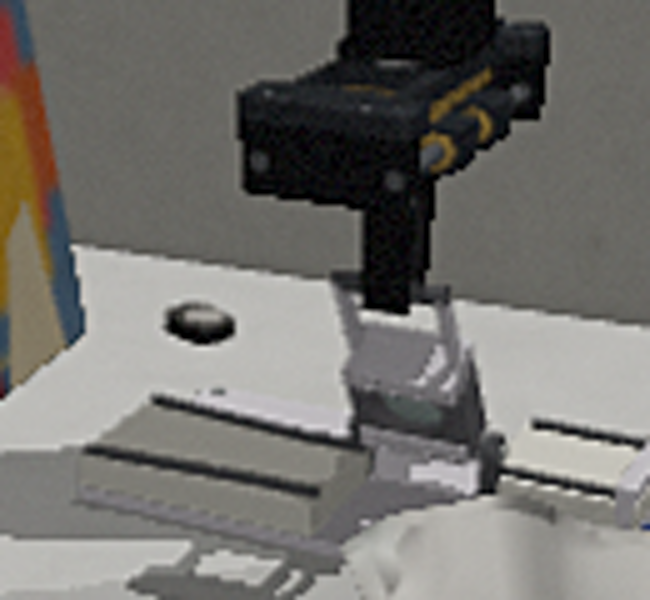

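Emit:
arm_command:
  targets:
    - [[-0.007,-0.0067,0,0,0,0],[-0.0093,-0.0039,0,0,0,0],[-0.0097,-0.003,0,0,0,0],[-0.0099,-0.0022,0,0,0,0],[-0.01,-0.0013,0,0,0,0],[-0.0101,-0.0004,0,0,0,0]]

```text
time: 19.57
ee_pos: [0.5569, 0.2092, 0.1132]
eef_rot: [0.483, -0.515, 0.517, -0.484]
ft_force: [4.7, -4.5, 1.5]
width: 0.0093
```

```bash
python3 - <<'E'
from go import *
a=np.pi/2
delta(fx([-.0,-.116*np.cos(a),-.006+.116*np.sin(a)]),YAW-90)
E
```

```text
t 19.57 pos [0.5569 0.2092 0.1132] toolx yaw -93.69 tilt [ 0.    -1.     0.003] w 0.0093 F [ 4.7 -4.5  1.5] J [ 0.08  0.39 -0.64  1.62  0.25  1.21 -2.25]
shift [-0.0009  0.0031 -0.0019] norm 0.004 rows@30mm 0.1261222124162892 turn_y -0.09
```

Emit:
arm_command:
  targets:
    - [[-0.0101,0.0004,-0.001,0,0,0],[-0.01,0.0013,0,0,0,0],[-0.0099,0.0022,0,0,0,0],[-0.0097,0.003,0,0,0,0],[-0.0093,0.0039,0,0,0,0],[-0.009,0.0047,0,0,0,0]]

```text
time: 20.07
ee_pos: [0.5599, 0.2676, 0.0974]
eef_rot: [0.483, -0.515, 0.517, -0.485]
ft_force: [5.5, -2.6, 2.2]
width: 0.0093
```

```bash
python3 - <<'E'
from go import *
a=2*np.pi/3
delta(fx([-.0,-.116*np.cos(a),-.0028+.116*np.sin(a)]),YAW-90)
E
```

```text
t 20.07 pos [0.5599 0.2676 0.0974] toolx yaw -93.68 tilt [-0.001 -1.     0.004] w 0.0093 F [ 5.5 -2.6  2.2] J [-0.03  0.46 -0.64  1.57  0.29  1.21 -2.36]
shift [-0.0004 -0.0002 -0.0013] norm 0.001 rows@30mm 0.04642743010254529 turn_y -0.08
```

Emit:
arm_command:
  targets:
    - [[-0.0085,0.0054,0.001,0,0,0],[-0.008,0.0062,0.0005,0,0,0],[-0.0075,0.0068,0,0,0,0],[-0.0068,0.0075,0,0,0,0],[-0.0062,0.008,0,0,0,0],[-0.0054,0.0085,0,0,0,0]]

```text
time: 20.57
ee_pos: [0.5629, 0.3104, 0.0534]
eef_rot: [0.483, -0.515, 0.516, -0.484]
ft_force: [5.8, -2.9, 1.5]
width: 0.009
```

```bash
python3 - <<'E'
from go import *
a=np.radians(150)
delta(fx([-.0,-.116*np.cos(a),-.0028+.116*np.sin(a)]),YAW-90)
E
```

```text
t 20.57 pos [0.5629 0.3104 0.0534] toolx yaw -93.63 tilt [-0.    -1.     0.001] w 0.009 F [ 5.8 -2.9  1.5] J [-0.11  0.55 -0.63  1.54  0.34  1.16 -2.44]
shift [-0.     -0.0018 -0.0016] norm 0.002 rows@30mm 0.081491585462138 turn_y -0.03
```

Emit:
arm_command:
  targets:
    - [[-0.0047,0.009,0,0,0,0],[-0.0039,0.0093,0,0,0,0],[-0.003,0.0097,0,0,0,0],[-0.0022,0.0099,0,0,0,0],[-0.0013,0.01,0,0,0,0],[0,0.008,0,0,0,0],[0,0.0025,0,0,0,0],[0,0,0,0,0,0]]

```text
time: 21.23
ee_pos: [0.5641, 0.3267, -0.0051]
eef_rot: [-0.483, 0.516, -0.515, 0.485]
ft_force: [9.7, 5.1, -2.2]
width: 0.0093
```

```bash
python3 - <<'E'
from go import *
from bench import vision
a=np.radians(180)
delta(fx([-.0,-.116*np.cos(a),-.0028+.116*np.sin(a)]),YAW-90)
w=vision.camera("scene"); crop(w,240,160,370,250,6,"pics/s18.png")
E
```

```text
t 21.23 pos [ 0.5641  0.3267 -0.0051] toolx yaw -93.6 tilt [-0.003 -1.     0.002] w 0.0093 F [ 9.7  5.1 -2.2] J [-0.15  0.63 -0.6   1.56  0.39  1.07 -2.48]
shift [ 0.0008 -0.0023 -0.0018] norm 0.003 rows@30mm 0.10142769559489277 turn_y 0.0
```

View pics/s18.png

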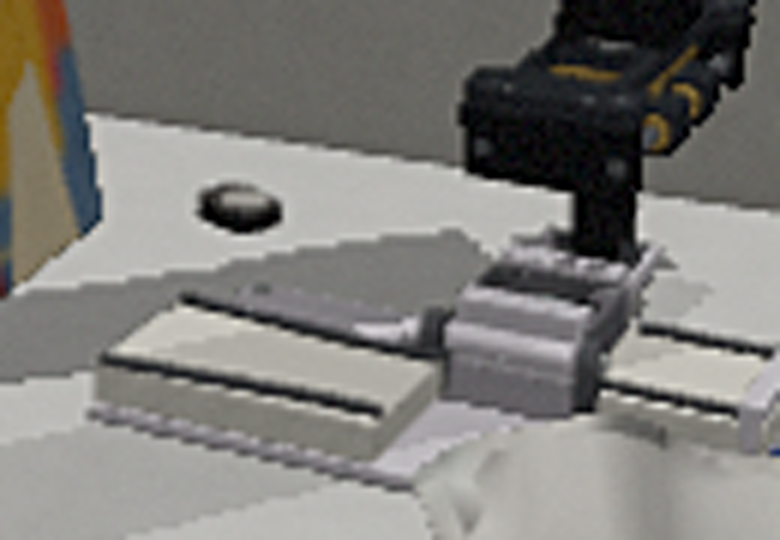

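Emit:
arm_command:
  targets:
    - [[0,0.002,0.001,0,0,0],[0,0.002,0.001,0,0,0],[0,0,0,0,0,0]]

```text
time: 21.53
ee_pos: [0.5642, 0.3267, -0.0088]
eef_rot: [-0.484, 0.516, -0.514, 0.485]
ft_force: [1.5, 4.8, 1.0]
width: 0.0096
```

Emit:
arm_command:
  targets:
    - [[0,0,0,0,0,0],[0,0,0,0,0,0],[0,0,0,0,0,0],[0,0,0,0,0,0]]
  hand: 0.33

```text
time: 21.87
ee_pos: [0.5646, 0.3239, -0.0092]
eef_rot: [0.485, -0.516, 0.516, -0.483]
ft_force: [-0.1, -0.3, -0.6]
width: 0.0254
```

Emit:
arm_command:
  targets:
    - [[0,-0.02,0,0,0,0],[0,-0.03,0,0,0,0],[0,-0.035,0,0,0,0],[0,-0.03,0,0,0,0],[0.02,0,-0.03,0,0,0],[0.025,0,-0.03,0,0,0],[0.025,0,-0.035,0,0,0],[0,0,-0.035,0,0,0],[0,0,0,0,0,0],[0,0,0,0,0,0]]

```text
time: 22.7
ee_pos: [0.431, 0.2631, 0.1067]
eef_rot: [0.484, -0.515, 0.516, -0.484]
ft_force: [0.6, -0.3, 0.7]
width: 0.0286
```

```bash
python3 - <<'E'
from go import *
from bench import vision
import pickle
delta(fx([-.06,.037,.1]),YAW-90)
s=readout.read_state(); c=vision.camera("wrist"); cv2.imwrite("pics/w19.png",cv2.resize(c["pixels"],(800,600),interpolation=cv2.INTER_CUBIC))
pickle.dump((s,c),open("w19.pkl","wb"))
E
```

```text
t 22.7 pos [0.431  0.2631 0.1067] toolx yaw -93.57 tilt [ 0.002 -1.     0.001] w 0.0286 F [ 0.6 -0.3  0.7] J [ 0.02  0.21 -0.73  1.85  0.15  1.14 -2.39]
shift [0.008  0.0068 0.0671] norm 0.068 rows@30mm 2.262689583501691 turn_y 0.03
```

View pics/w19.png

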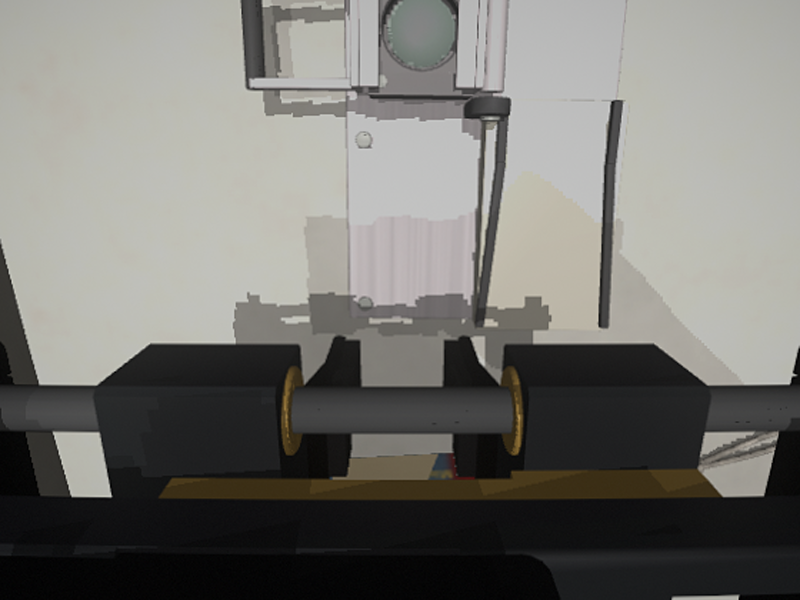

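The sleeve lies flat left and the lens shows through the slot at about (420,30). I'll turn the tool 90° so the closed fingers are narrow across the slot.

Emit:
arm_command:
  targets:
    - [[0,0,0,0,-7,0],[0,0,0,0,-7,0],[0,0,0,0,-7,0],[0,0,0,0,-7,0],[0,0,0,0,-7,0],[0,0,0,0,-7,0],[0,0,0,0,-7,0],[0,0,0,0,-7,0],[0,0,0,0,-7,0],[0,0,0,0,-7,0],[0,0,0,0,-7,0],[0,0,0,0,-7,0]]
  hand: 0

```text
time: 23.75
ee_pos: [0.4332, 0.2638, 0.1064]
eef_rot: [-0.704, 0.058, -0.057, 0.705]
ft_force: [-0.9, 0.1, -1.2]
width: 0.0005
```

Emit:
arm_command:
  targets:
    - [[0,0,0,0,-6,0],[0,0,0,0,0,0],[0,0,0,0,0,0]]

```text
time: 24.0
ee_pos: [0.4328, 0.2637, 0.1063]
eef_rot: [-0.706, 0.024, -0.024, 0.707]
ft_force: [-0.5, 1.0, 0.8]
width: 0.0001
```

```bash
python3 - <<'E'
from go import *
from bench import vision
import pickle
delta(fx([-.08,.037,-.001]),YAW)
s=readout.read_state(); c=vision.camera("wrist")
im=cv2.resize(c["pixels"],(800,600),interpolation=cv2.INTER_CUBIC)
for p in [[-27,55,52],[-27,19,52],[27,55,52],[27,19,52],[-27,68,52],[-27,6,52],[-22,116,41]]:
    u=proj(c,[fx(np.array(p)/1000)],s)[0]/.7; cv2.circle(im,tuple(int(v) for v in u),2,(0,0,255),-1)
cv2.imwrite("pics/w20.png",im)
pickle.dump((s,c),open("w20.pkl","wb"))
E
```

```text
t 24.0 pos [0.4328 0.2637 0.1063] toolx yaw -3.86 tilt [-0.001 -1.     0.001] w 0.0001 F [-0.5  1.   0.8] J [ 0.2   0.26 -0.93  1.84  0.23  1.16 -0.88]
shift [ 0.0454  0.1073 -0.0086] norm 0.117 rows@30mm 3.8929077277574065 turn_y -0.26
```

View pics/w20.png

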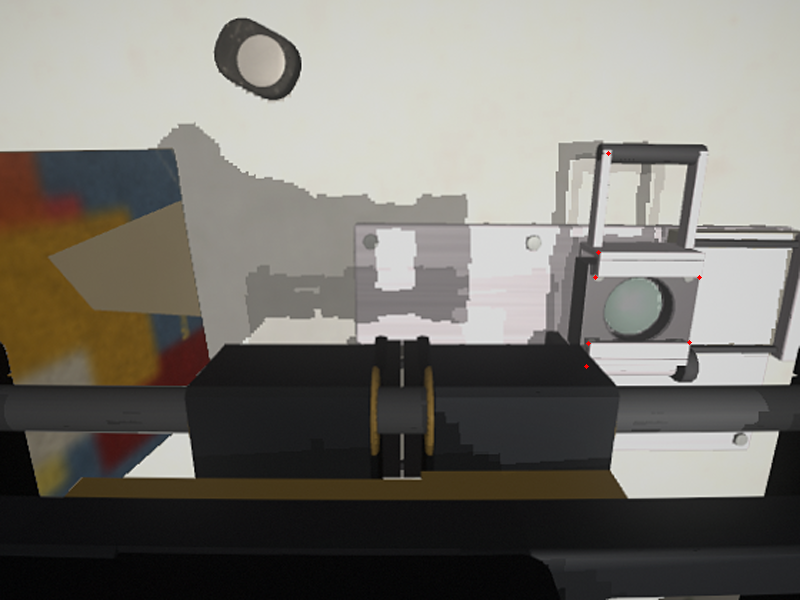

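Emit:
arm_command:
  targets:
    - [[0.022,0,-0.004,0,-0.26,0],[0.0234,0,-0.0046,0,0,0],[0,0.025,0,0,0,0],[0,0.025,0,0,0,0],[0,0.025,0,0,0,0],[0,0.018,0,0,0,0],[0,0.01,0,0,0,0],[0,0,0,0,0,0],[0,0,0,0,0,0]]
  grip_force: 30

```text
time: 24.8
ee_pos: [0.4771, 0.2527, 0.0038]
eef_rot: [-0.707, 0.021, -0.021, 0.707]
ft_force: [-0.4, -0.3, 0.5]
width: 0.0002
```

```bash
python3 - <<'E'
from go import *
from bench import vision
import pickle
delta(fx([-.05,.037,-.001]),YAW)
s=readout.read_state(); c=vision.camera("wrist")
im=cv2.resize(c["pixels"],(800,600),interpolation=cv2.INTER_CUBIC)
cv2.imwrite("pics/w21.png",im)
pickle.dump((s,c),open("w21.pkl","wb"))
w=vision.camera("scene"); crop(w,240,160,370,250,6,"pics/s21.png")
E
```

```text
t 24.8 pos [0.4771 0.2527 0.0038] toolx yaw -3.42 tilt [-0. -1.  0.] w 0.0002 F [-0.4 -0.3  0.5] J [ 0.12  0.47 -0.83  1.85  0.41  1.   -0.93]
shift [ 0.0304  0.0048 -0.0006] norm 0.031 rows@30mm 1.026736570486189 turn_y 0.18
```

View pics/w21.png

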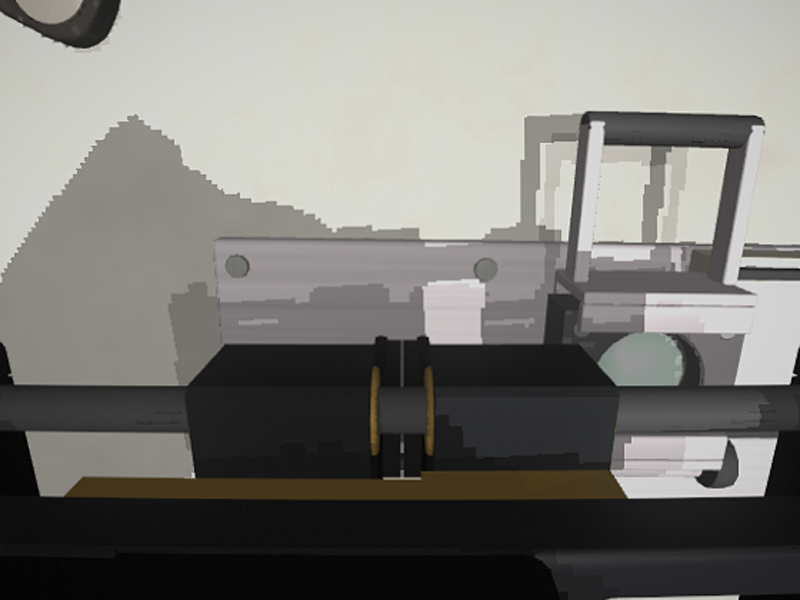

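View pics/s21.png

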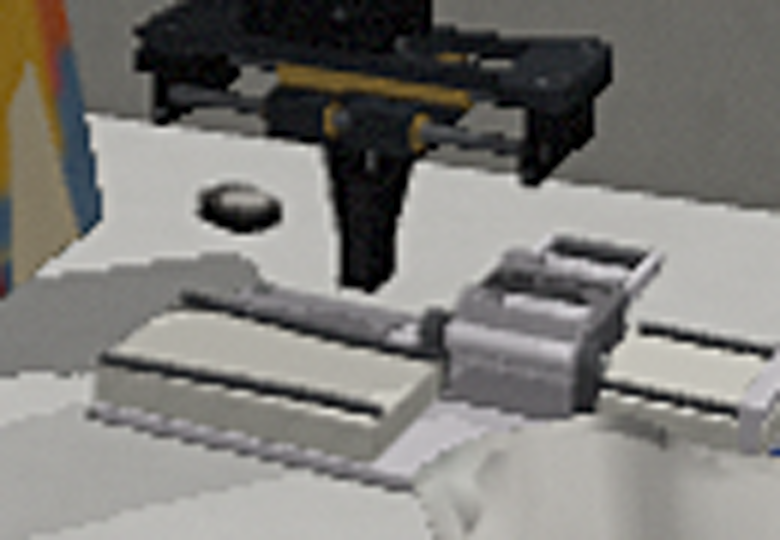

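Emit:
arm_command:
  targets:
    - [[0,0.0045,0,0,-0.2,0],[0.008,0,-0.0003,0,0,0],[0.008,0,-0.0003,0,0,0],[0.008,0,0,0,0,0],[0.008,0,0,0,0,0],[0.006,0,0,0,0,0],[0.006,0,0,0,0,0],[0.006,0,0,0,0,0]]

```text
time: 25.57
ee_pos: [0.5272, 0.249, -0.0012]
eef_rot: [0.707, -0.02, 0.019, -0.707]
ft_force: [-1.5, 0.2, 1.0]
width: 0.0004
```

```bash
python3 - <<'E'
from go import *
from bench import vision
import pickle
delta(fx([.027,.037,-.001]),YAW)
s=readout.read_state(); c=vision.camera("wrist")
im=cv2.resize(c["pixels"],(800,600),interpolation=cv2.INTER_CUBIC)
cv2.imwrite("pics/w22.png",im)
w=vision.camera("scene"); crop(w,240,160,370,250,6,"pics/s22.png")
E
```

```text
t 25.57 pos [ 0.5272  0.249  -0.0012] toolx yaw -3.16 tilt [-0.001 -1.    -0.   ] w 0.0004 F [-1.5  0.2  1. ] J [ 0.11  0.56 -0.79  1.74  0.45  1.04 -0.89]
shift [ 0.0572 -0.0002 -0.0005] norm 0.057 rows@30mm 1.9066379693676618 turn_y 0.44
```

View pics/w22.png

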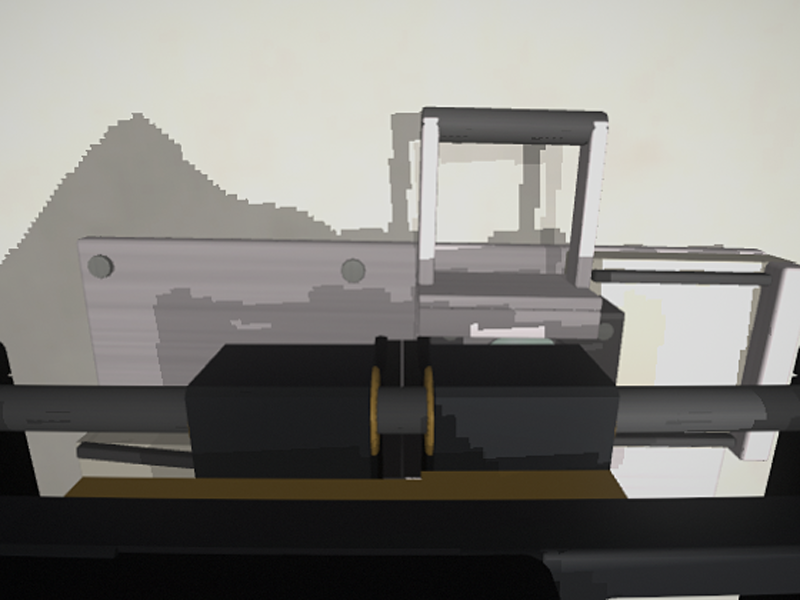

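View pics/s22.png

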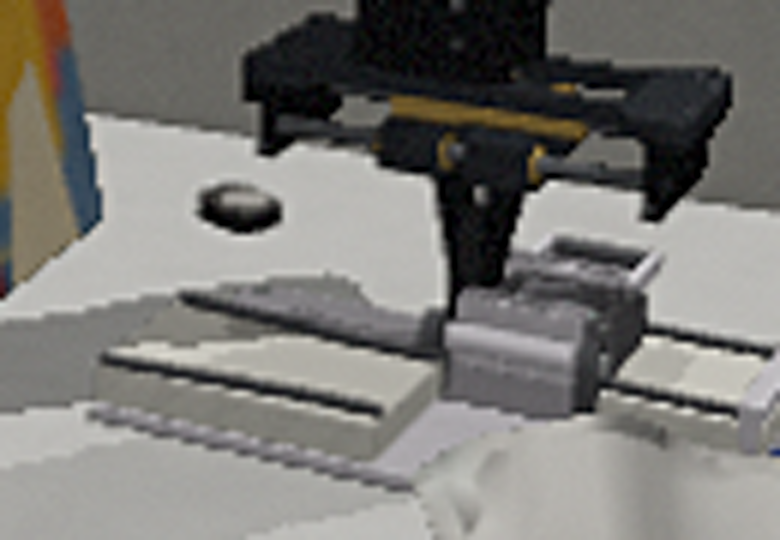

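Emit:
arm_command:
  targets:
    - [[0.006,0,0,0,0.4,0],[0.007,0,0,0,0,0],[0.008,0,0,0,0,0],[0.008,0,0,0,0,0],[0.007,0,0,0,0,0],[0,0,0,0,0,0]]

```text
time: 26.17
ee_pos: [0.5645, 0.2463, -0.0011]
eef_rot: [-0.707, 0.022, -0.023, 0.707]
ft_force: [-0.1, -0.4, 0.2]
width: 0.0003
```

Emit:
arm_command:
  targets:
    - [[0.005,0,0,0,0,0],[0.004,0,0,0,0,0],[0,0,0,0,0,0]]

```text
time: 26.42
ee_pos: [0.5725, 0.2461, -0.0011]
eef_rot: [-0.707, 0.022, -0.022, 0.707]
ft_force: [0.4, -0.5, -0.2]
width: 0.0002
```

```bash
python3 - <<'E'
from go import *
from bench import vision
import pickle
delta(fx([.027,.037,-.001]),YAW)
s=readout.read_state(); c=vision.camera("wrist")
im=cv2.resize(c["pixels"],(800,600),interpolation=cv2.INTER_CUBIC)
cv2.imwrite("pics/w23.png",im)
w=vision.camera("scene"); crop(w,260,160,390,250,6,"pics/s23.png")
E
```

```text
t 26.42 pos [ 0.5725  0.2461 -0.0011] toolx yaw -3.58 tilt [ 0. -1.  0.] w 0.0002 F [ 0.4 -0.5 -0.2] J [ 0.09  0.62 -0.76  1.63  0.47  1.08 -0.86]
shift [ 0.0118 -0.0001  0.0001] norm 0.012 rows@30mm 0.3941006370962199 turn_y 0.02
```

View pics/w23.png

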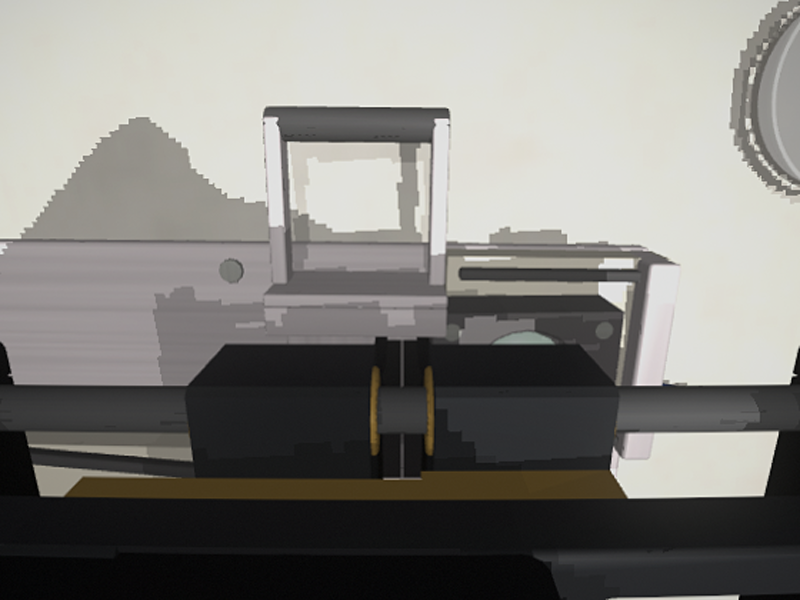

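View pics/s23.png

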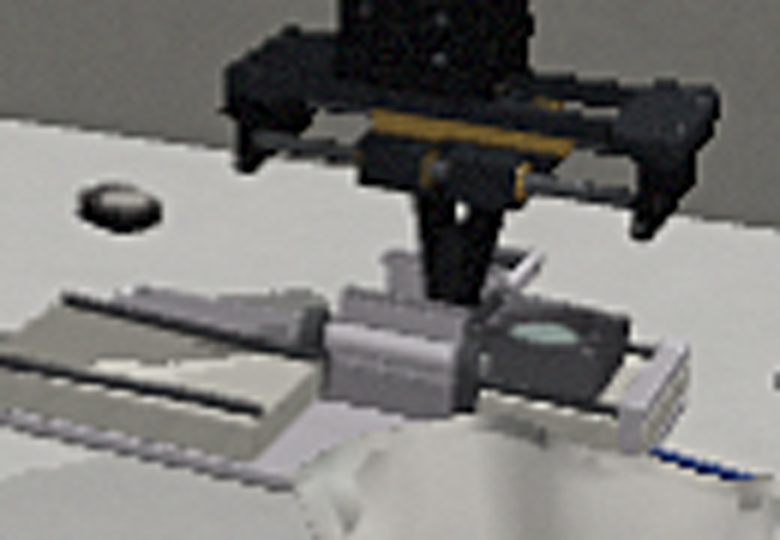

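Emit:
arm_command:
  targets:
    - [[0.002,0,0,0,0,0],[0.002,0,0,0,0,0],[0.001,0,0,0,0,0],[0,0,0,0,0,0]]

```text
time: 26.85
ee_pos: [0.577, 0.2458, -0.001]
eef_rot: [0.707, -0.022, 0.022, -0.707]
ft_force: [0.5, 0.1, 1.0]
width: 0.0005
```

Emit:
arm_command:
  targets:
    - [[0.002,0,0,0,0,0],[0,0,0,0,0,0]]

```text
time: 27.02
ee_pos: [0.579, 0.2458, -0.001]
eef_rot: [0.707, -0.022, 0.022, -0.707]
ft_force: [0.6, 0.9, -0.5]
width: 0.0004
```

```bash
python3 - <<'E'
from go import *
from bench import vision
delta(fx([.027,.037,-.001]),YAW)
c=vision.camera("wrist"); crop(c,300,150,500,280,4,"pics/w24.png")
E
```

```text
t 27.02 pos [ 0.579   0.2458 -0.001 ] toolx yaw -3.57 tilt [ 0. -1. -0.] w 0.0004 F [ 0.6  0.9 -0.5] J [ 0.09  0.64 -0.75  1.61  0.48  1.09 -0.86]
shift [ 0.0053 -0.     -0.    ] norm 0.005 rows@30mm 0.1767061263064455 turn_y 0.03
```

View pics/w24.png

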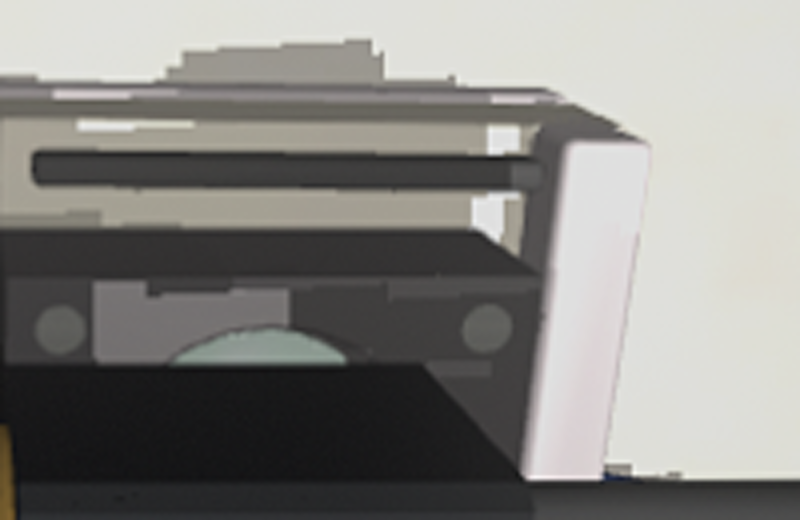

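Emit:
arm_command:
  targets:
    - [[0.002,0,0,0,0,0],[0.001,0,0,0,0,0],[0,0,0,0,0,0]]

```text
time: 27.32
ee_pos: [0.582, 0.2456, -0.0011]
eef_rot: [0.707, -0.022, 0.022, -0.707]
ft_force: [-0.1, -0.3, -0.3]
width: 0.0006
```

Emit:
arm_command:
  targets:
    - [[0.0015,0,0,0,0,0],[0,0,0,0,0,0]]

```text
time: 27.48
ee_pos: [0.5835, 0.2455, -0.0011]
eef_rot: [-0.707, 0.022, -0.022, 0.707]
ft_force: [0.2, -0.2, 0.6]
width: 0.0004
```

Emit:
arm_command:
  targets:
    - [[0.0015,0,0,0,0,0],[0,0,0,0,0,0]]

```text
time: 27.65
ee_pos: [0.5842, 0.2457, -0.0011]
eef_rot: [0.707, -0.022, 0.021, -0.707]
ft_force: [-2.8, 0.5, 1.8]
width: 0.0003
```

```bash
python3 - <<'E'
from go import *
from bench import vision
delta(fx([.027,.037,-.001]),YAW)
c=vision.camera("wrist"); crop(c,300,150,500,280,4,"pics/w25.png")
E
```

```text
t 27.65 pos [ 0.5842  0.2457 -0.0011] toolx yaw -3.54 tilt [-0.001 -1.    -0.   ] w 0.0003 F [-2.8  0.5  1.8] J [ 0.09  0.64 -0.75  1.6   0.48  1.09 -0.85]
shift [ 0.0001 -0.0001 -0.0003] norm 0.0 rows@30mm 0.010862640991812942 turn_y 0.06
```

View pics/w25.png

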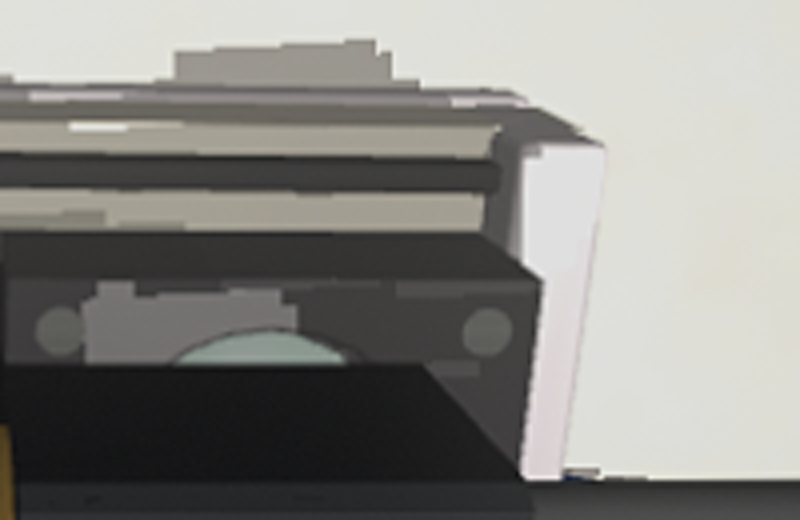

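Emit:
arm_command:
  targets:
    - [[0.001,0,0,0,0,0],[0,0,0,0,0,0]]

```text
time: 27.87
ee_pos: [0.5843, 0.2458, -0.0012]
eef_rot: [0.707, -0.022, 0.021, -0.707]
ft_force: [-8.4, -0.1, 4.8]
width: 0.0005
```

Emit:
arm_command:
  targets:
    - [[-0.004,0,0,0,0,0],[-0.006,0,0,0,0,0],[-0.025,0,0,0,0,0],[-0.03,0,0,0,0,0],[-0.035,0,0,0,0,0],[-0.01,-0.02,0,0,0,0],[0,-0.035,0,0,0,0],[0,-0.035,0,0,0,0],[0,-0.035,-0.03,0,0,0],[0,0,-0.04,0,0,0],[0,0,-0.04,0,0,0],[0,0,0,0,0,0]]

```text
time: 28.87
ee_pos: [0.4701, 0.1365, 0.1205]
eef_rot: [0.708, -0.025, 0.026, -0.705]
ft_force: [-0.1, -1.0, -0.3]
width: 0.0004
```

```bash
python3 - <<'E'
from go import *
from bench import vision
import pickle
delta(fx([.0,-.15,.13]),YAW)
s=readout.read_state();c=vision.camera("wrist"); cv2.imwrite("pics/w26.png",c["pixels"]);pickle.dump((s,c),open("w26.pkl","wb"))
w=vision.camera("scene"); crop(w,180,160,380,310,4,"pics/s26.png")
t=vision.camera("top"); crop(t,140,120,420,280,2.8,"pics/t26.png")
E
```

```text
t 28.87 pos [0.4701 0.1365 0.1205] toolx yaw -4.1 tilt [ 0.002 -1.    -0.005] w 0.0004 F [-0.1 -1.  -0.3] J [ 0.45  0.18 -0.89  1.86  0.16  1.17 -0.57]
shift [ 0.0808 -0.0091 -0.0705] norm 0.108 rows@30mm 3.5861116411767884 turn_y -0.5
```

View pics/w26.png

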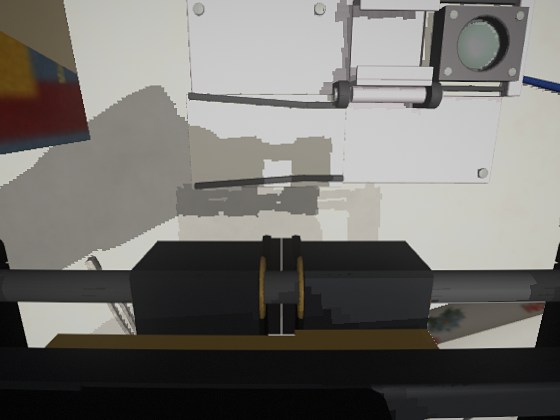

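View pics/s26.png

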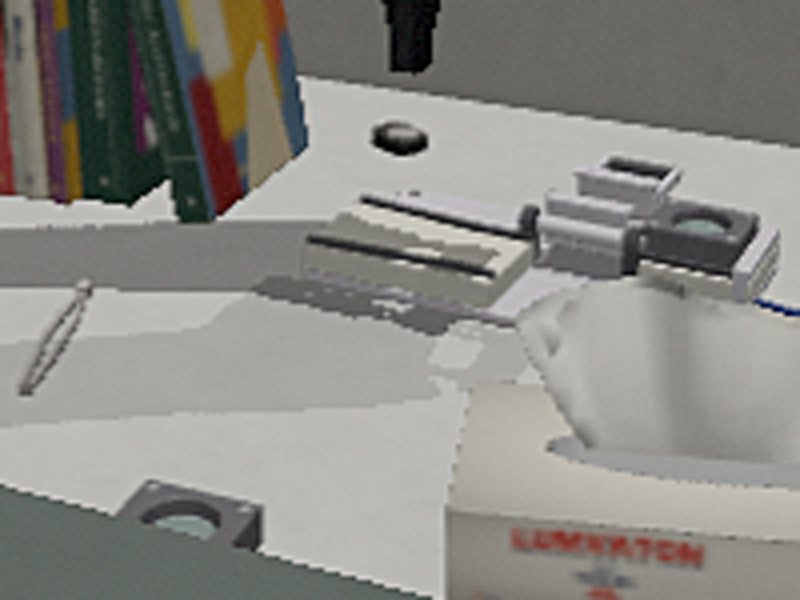

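View pics/t26.png

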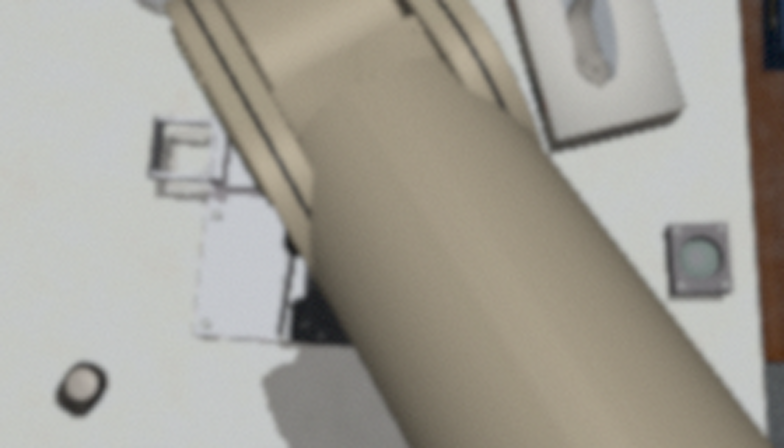

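```bash
python3 - <<'E'
from go import *
import pickle
s,c=pickle.load(open("w26.pkl","rb"))
im=cv2.resize(c["pixels"][0:130,310:560],None,fx=3.2,fy=3.2,interpolation=cv2.INTER_CUBIC)
for p,k in [([35,12,43],0),([35,62,43],0),([95,12,43],0),([95,62,43],0),([95,0,32],1),([95,74,32],1)]:
    u=(proj(c,[fx(np.array(p)/1000)],s)[0]-[310,0])*3.2; cv2.circle(im,tuple(int(v) for v in u),3,[(0,0,255),(255,0,0)][k],-1)
cv2.imwrite("pics/w26a.png",im)
E
```

```text
(no output)
```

View pics/w26a.png

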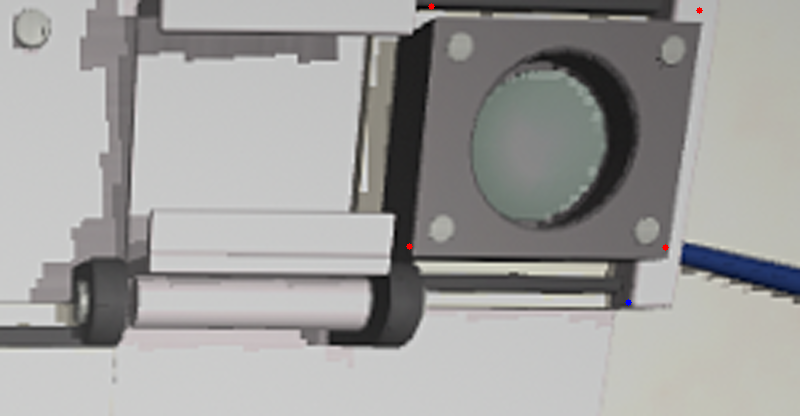

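```bash
python3 - <<'E'
from bench import readout,r
s=readout.read_state(); print(s["time"],s["ft_force"],s["joint_vel"])
print(r.close_job())
E
```

```text
29.0167 [-0.22757467  0.16681953 -0.40567469] [-0.03547182  0.01759152 -0.01850219 -0.01250676 -0.00131123  0.00232845
 -0.00337878]
the job is handed in; nothing more can be done
None
```

The job is done and handed in at 29.0 s of the 72 s allowed; no verdict was reported. The upside-down carrier now lies lens up on the rear shelf, against the stop and released.

**What I did, in order:**
1. Laid the sleeve flat to the right.
2. Set the carrier on the loading shelf still upside down, and pushed it into the sleeve.
3. Swung the sleeve all the way over to the left by its bar.
4. Pushed the carrier out through the slot until the force rose to about 8 N with no further motion, then backed away.

**Last checks:**
- **Carrier:** in the final wrist picture the lens and screws show on top. Its length position matches the computed seat to about 1 mm. It sits 2–3 mm to the right of the shelf's centre line, between the ribs.
- **Sleeve:** it lies flat to the left.
- **Other objects:** the other carrier and the loupe appear where they started, judged from the pictures and not measured.
- **Robot:** it is clear of everything, with a force reading near zero.

**What disagreed or went wrong:**
- **Fingertips:** the real fingertips end about 29 mm short of the reported TCP. My first grip on the bar missed, so the fingers pushed it down to its stop instead. My first grasp at the carrier also closed above it without touching. I corrected for the offset afterwards.
- **Insertion depth:** the carrier sat about 2 mm past centre in the sleeve before the swing, and I left it there.
- **Swing force:** the wrist read about 18 N a third of the way over, which I relieved. Beyond that the highest reading was about 11 N.

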